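Check the battery packs in the latch-bar dock

TASK

Swing the dock's lever fully up, lay every battery pack from the bench flat in a lane of its own with the terminal end (the notched end) fully home against the far stop, then put the lever fully down so that the latch bar drops into the notches, and press the start plunger down to its stop and let it come back up. Then swing the lever fully up again, leave it up, and put all the packs lying flat, right way up, inside the grey tray. Leave the meter, the resistance box and the screwdriver where they are.

Things in the scene. Friction and masses are not known exactly. Their poses are not given: they have to be found in the camera images.
- dock: Battery dock fixed to the bench: grey deck 165 x 270 mm, 12 mm thick, with three lanes along its x, 78 mm apart. Origin: underside, middle lane; x points into the lanes (away from the robot), y left, z up. At dock x = 50 mm a dark stop wall stands 30 mm above the deck; for the last 32 mm before it each lane lies between two black guide blocks 15 mm high, 8 mm thick, 50 mm apart inside.
- lever (a joint): Angle of the latch lever: 0 = down (bar closed over the lanes), 1.85 rad = fully up, its stop. It counts as up above 1.55 and as down below 0.12. The lever and bar are one piece. Friction (0.16 N m, about 2 N at the knob) keeps it where it is left.
- lever_knob (a point): Centre of the black knob on the lever's end, moving with it: a cylinder 22 mm across, 28 mm long along the dock's y, on the dock's right (-y) side, 90 mm from the hinge axis. At 0 it is in front of the hinge (-x) and 8 mm above it; at 1.85 it is 32 mm beyond the hinge and 84 mm above it. A 10 mm rod joins it to the hinge. It can be pinched across its ends from above and led round the arc.
- lever_hinge (a point): Fixed point on the lever's hinge axis, level with the knob along the axis; axes as the dock's; the hinge axis is the dock's y, 57 mm above the bench.
- latch_bar (a point): Middle of the aluminium latch bar (10 x 10 mm, along dock y over all lanes), one piece with the lever. Lever down: it lies 31 mm before the stop wall, underside 28 mm above the deck, in the notches of seated packs; it cannot close on a pack turned round or over 6 mm out of place. Lever fully up: it stands upright behind the stop wall, about 100 mm above the bench; packs then go in from straight above.
- start_unit: White steel box 80 x 80 x 45 mm, fixed to the bench, with the start plunger on top. Origin: centre of its underside.
- plunger (a joint): How far the start plunger is pushed down (m): 0 = up, 0.015 = on its stop. A spring brings it back; it takes 2.5 N to start and 6.3 N to hold at the stop. It counts as pressed beyond 0.0125.
- plunger_top (a point): Centre of the plunger's top face, moving with it; black mushroom head 44 mm in diameter, its top 87 mm above the bench when up.
- tray: Shallow grey tray fixed to the bench, 270 mm along its x, 160 mm along its y, walls 16 mm high and 4 mm thick, floor 4 mm thick. Origin: centre of its underside.
- pack1_mid (a point): Centre (half-way up, 19 mm above the underside) of a battery pack, which may be absent: grey block 110 mm long (x), 44 mm wide (y), 38 mm high, about 0.22 kg. Across its top near one end is a notch 22 mm wide, 12 mm deep, with brass contacts, then an 18 mm black end block: that is the terminal end; x points to it.
- pack1_end (a point): Middle of the end face of pack 1's terminal end, 55 mm along x from its centre (absent with its pack).
- lane1_end (a point): Where the middle of a seated pack's terminal end face belongs in lane 1 (left, dock y = +78 mm): 3 mm before the stop wall, 19 mm above the deck (31 mm above the bench). Axes as the dock's.
- pack2_mid (a point): Centre (half-way up, 19 mm above the underside) of a battery pack, which may be absent: grey block 110 mm long (x), 44 mm wide (y), 38 mm high, about 0.22 kg. Across its top near one end is a notch 22 mm wide, 12 mm deep, with brass contacts, then an 18 mm black end block: that is the terminal end; x points to it.
- pack2_end (a point): Middle of the end face of pack 2's terminal end, 55 mm along x from its centre (absent with its pack).
- lane2_end (a point): Where the middle of a seated pack's terminal end face belongs in lane 2 (middle): 3 mm before the stop wall, 19 mm above the deck (31 mm above the bench). Axes as the dock's.
- pack3_mid (a point): Centre (half-way up, 19 mm above the underside) of a battery pack, which may be absent: grey block 110 mm long (x), 44 mm wide (y), 38 mm high, about 0.22 kg. Across its top near one end is a notch 22 mm wide, 12 mm deep, with brass contacts, then an 18 mm black end block: that is the terminal end; x points to it.
- pack3_end (a point): Middle of the end face of pack 3's terminal end, 55 mm along x from its centre (absent with its pack).
- lane3_end (a point): Where the middle of a seated pack's terminal end face belongs in lane 3 (right, dock y = -78 mm): 3 mm before the stop wall, 19 mm above the deck (31 mm above the bench). Axes as the dock's.
- meter: Yellow handheld meter, 190 x 90 x 36 mm, lying loose: leave alone. Origin: centre of its underside.
- decade_box: Loose grey resistance box with five knobs, 100 x 240 x 75 mm: leave alone. Origin: centre of its underside.
- screwdriver: Loose screwdriver, 190 mm long: leave alone.
Things that resemble listed ones, but are neither listed nor needed, are in the scene too. What is shaped like the part that bears pack3_mid but purple is not meant. Several things look just like the start_unit: the one meant starts nearest to the robot's base.

How it is judged:
On the way, in this order (a step that is already met when the one before it is completed fails the run):
1. the lever is swung fully up (value of joint lever above 1.55 rad), for 0.2 s.
2. every pack lies in a lane, terminal end home, with the lever up (value of joint lever above 1.55 rad and ((horizontal distance between pack1_end and lane1_end below 0.013 m and z of pack1_end in the frame of lane1_end below 0.007 m and angle between the x axis of pack1_mid and the x axis of lane1_end, either way round below 0.22 rad and angle between pack1_mid's own z axis and vertical below 0.12 rad) or (horizontal distance between pack1_end and lane2_end below 0.013 m and z of pack1_end in the frame of lane2_end below 0.007 m and angle between the x axis of pack1_mid and the x axis of lane2_end, either way round below 0.22 rad and angle between pack1_mid's own z axis and vertical below 0.12 rad) or (horizontal distance between pack1_end and lane3_end below 0.013 m and z of pack1_end in the frame of lane3_end below 0.007 m and angle between the x axis of pack1_mid and the x axis of lane3_end, either way round below 0.22 rad and angle between pack1_mid's own z axis and vertical below 0.12 rad)) and ((horizontal distance between pack2_end and lane1_end below 0.013 m and z of pack2_end in the frame of lane1_end below 0.007 m and angle between the x axis of pack2_mid and the x axis of lane1_end, either way round below 0.22 rad and angle between pack2_mid's own z axis and vertical below 0.12 rad) or (horizontal distance between pack2_end and lane2_end below 0.013 m and z of pack2_end in the frame of lane2_end below 0.007 m and angle between the x axis of pack2_mid and the x axis of lane2_end, either way round below 0.22 rad and angle between pack2_mid's own z axis and vertical below 0.12 rad) or (horizontal distance between pack2_end and lane3_end below 0.013 m and z of pack2_end in the frame of lane3_end below 0.007 m and angle between the x axis of pack2_mid and the x axis of lane3_end, either way round below 0.22 rad and angle between pack2_mid's own z axis and vertical below 0.12 rad)) and ((horizontal distance between pack3_end and lane1_end below 0.013 m and z of pack3_end in the frame of lane1_end below 0.007 m and angle between the x axis of pack3_mid and the x axis of lane1_end, either way round below 0.22 rad and angle between pack3_mid's own z axis and vertical below 0.12 rad) or (horizontal distance between pack3_end and lane2_end below 0.013 m and z of pack3_end in the frame of lane2_end below 0.007 m and angle between the x axis of pack3_mid and the x axis of lane2_end, either way round below 0.22 rad and angle between pack3_mid's own z axis and vertical below 0.12 rad) or (horizontal distance between pack3_end and lane3_end below 0.013 m and z of pack3_end in the frame of lane3_end below 0.007 m and angle between the x axis of pack3_mid and the x axis of lane3_end, either way round below 0.22 rad and angle between pack3_mid's own z axis and vertical below 0.12 rad))), for 0.2 s.
3. the lever is fully down with every pack in its lane (value of joint lever below 0.12 rad and ((horizontal distance between pack1_end and lane1_end below 0.013 m and z of pack1_end in the frame of lane1_end below 0.007 m and angle between the x axis of pack1_mid and the x axis of lane1_end, either way round below 0.22 rad and angle between pack1_mid's own z axis and vertical below 0.12 rad) or (horizontal distance between pack1_end and lane2_end below 0.013 m and z of pack1_end in the frame of lane2_end below 0.007 m and angle between the x axis of pack1_mid and the x axis of lane2_end, either way round below 0.22 rad and angle between pack1_mid's own z axis and vertical below 0.12 rad) or (horizontal distance between pack1_end and lane3_end below 0.013 m and z of pack1_end in the frame of lane3_end below 0.007 m and angle between the x axis of pack1_mid and the x axis of lane3_end, either way round below 0.22 rad and angle between pack1_mid's own z axis and vertical below 0.12 rad)) and ((horizontal distance between pack2_end and lane1_end below 0.013 m and z of pack2_end in the frame of lane1_end below 0.007 m and angle between the x axis of pack2_mid and the x axis of lane1_end, either way round below 0.22 rad and angle between pack2_mid's own z axis and vertical below 0.12 rad) or (horizontal distance between pack2_end and lane2_end below 0.013 m and z of pack2_end in the frame of lane2_end below 0.007 m and angle between the x axis of pack2_mid and the x axis of lane2_end, either way round below 0.22 rad and angle between pack2_mid's own z axis and vertical below 0.12 rad) or (horizontal distance between pack2_end and lane3_end below 0.013 m and z of pack2_end in the frame of lane3_end below 0.007 m and angle between the x axis of pack2_mid and the x axis of lane3_end, either way round below 0.22 rad and angle between pack2_mid's own z axis and vertical below 0.12 rad)) and ((horizontal distance between pack3_end and lane1_end below 0.013 m and z of pack3_end in the frame of lane1_end below 0.007 m and angle between the x axis of pack3_mid and the x axis of lane1_end, either way round below 0.22 rad and angle between pack3_mid's own z axis and vertical below 0.12 rad) or (horizontal distance between pack3_end and lane2_end below 0.013 m and z of pack3_end in the frame of lane2_end below 0.007 m and angle between the x axis of pack3_mid and the x axis of lane2_end, either way round below 0.22 rad and angle between pack3_mid's own z axis and vertical below 0.12 rad) or (horizontal distance between pack3_end and lane3_end below 0.013 m and z of pack3_end in the frame of lane3_end below 0.007 m and angle between the x axis of pack3_mid and the x axis of lane3_end, either way round below 0.22 rad and angle between pack3_mid's own z axis and vertical below 0.12 rad))), for 0.2 s.
4. the start plunger is pressed to its stop with the lever down and the packs in their lanes (all of step 3 and value of joint plunger above 0.0125 m), for 0.1 s.
5. the plunger is back up and the lever is fully up again (value of joint lever above 1.55 rad and value of joint plunger below 0.003 m), for 0.2 s.
At the end, for the whole second after the job is handed in: Every pack is at rest in the tray, flat on its floor and right way up (within 0.15 rad), its centre within 115 mm of the tray's centre along the tray's x and 60 mm along its y; the lever is up (above 1.55 rad) and the plunger is back up (all of step 5 and x of pack1_mid in the frame of tray between -0.115 and 0.115 m and y of pack1_mid in the frame of tray between -0.06 and 0.06 m and z of each of pack1_mid, pack2_mid, pack3_mid in the frame of tray below 0.03 m and angle between each of pack1_mid, pack2_mid, pack3_mid's own z axis and vertical below 0.15 rad and linear speed of each of pack1, pack2, pack3 below 0.02 m/s and x of pack2_mid in the frame of tray between -0.115 and 0.115 m and y of pack2_mid in the frame of tray between -0.06 and 0.06 m and x of pack3_mid in the frame of tray between -0.115 and 0.115 m and y of pack3_mid in the frame of tray between -0.06 and 0.06 m); the robot touches nothing.
It fails at once if the meter, the resistance box or the screwdriver is moved more than 30 mm (distance of any of meter, decade_box, screwdriver from where it was at the start of the episode above 0.03 m).
Of pack1, pack2, pack3 only 2 to 3 are there at a start; the rules pass over those that are not, and their reading is None.
At some moment in a run one of pack1, pack2, pack3 may be knocked a few centimetres aside while the robot is not near it.
It also fails if it takes over 210 s, if anything falls off the work surface, if the arm or the gripper's body presses on something with over 40 N, if the wrist force passes 120 N, or if a joint passes its speed limit or range.

ROBOT

A 6-joint arm with a two-finger parallel gripper is mounted at the origin on the work surface. World frame = base frame: x ahead of the robot, y to its left, z up, the work surface at z = 0. Lengths are in m, angles in rad, forces in N, time in s.
With the tool pointing down it reaches from about 0.35 to 0.775 m from the base axis. Payload 5.5 kg.
Tool frame: the origin (TCP) lies between the finger pads; the fingertips stand 17 mm ahead of it and the grasp point (between the pads) lies 2 mm behind it (env.finger_overhang is the distance from the TCP to the fingertips, in m); z points along the fingers, y is the line along which they close (so a half turn about z gives the same grasp; the last joint's range is limited). The gripper opens to 85 mm and grips with 20 to 120 N. Pads are 22 mm wide; open, the fingers measure 114 mm over their backs; the gripper's body (76 mm by 85 mm) begins 54 mm behind the grasp point. The pads swing forward as they close: fully open they stand 13 mm farther back than shut.
Start: joints at [-1.403, 0.313, 0.046, 1.304, 0, 1.431], TCP at [0.174, -0.548, 0.248] pointing down, gripper open.
Joint ranges: [-2.76, 2.76], [-0.86, 1.69], [-1.03, 1.26], [-2.2, 2.34], [-1.47, 1.5], [-3.14, 3.14]. Speed limits (rad/s): [2.57, 2.57, 3.14, 3.14, 3.14, 3.14].

INTERFACE

Orientations are given as a unit quaternion [w, x, y, z].
In Python, from workcell import env gives the robot as it stands. The module is installed in compiled form; this text tells all that it offers.
- The arm moves only by the shell command python3 -m pendant 'ROWS' [FORCE]. ROWS is JSON, a list of rows, each a list of 5 numbers: the gripper's target within -1 to 1 (fully open at 1, half-way at 0, shut at -1), then the shift along the tool's x, y, z in m, then the turn about the tool's z in rad. A call has 1 to 8 rows; each row shifts and turns the commanded pose from where the row before left it, along the tool's axes as they then stand; what a row does not reach is not made up. A row lasts 1/8 s, in which the tool goes at most 62.5 mm and 10.7 degrees, less where a joint would pass 70% of its speed; a pose out of reach is approached as far as the arm can. A call with a gripper value outside its range is refused whole. The fingers move at their own pace and stop on an object; FORCE is the grip in N (left out, the last holds). Time passes only in rows, so rows that do not move let the fingers close. It gives the time, the measured TCP pose, the force, the opening and the grip force at its end, in the units of the state.
- env.get_state(): the state, without advancing time (a new reading comes with each control period).
- env.read_camera(name): name is "scene" or "top"; returns the picture (384x512x3 uint8, red, green, blue); there is no depth.
- env.calibration(name): a dict with "K" (3x3 intrinsics, pixels), "T" (4x4, takes a point from camera to world coordinates). Camera axes: x right, y down, z forward; pixel columns grow to the right and rows downward; lengths in m; the calibration is good to about 2 mm. A picture is of the moment at which its call begins. calibration takes no time and is no camera call.
- env.hand_in(): hands the job in; it is judged then, once.
Trained networks look in the newest picture that a camera, given by its name, has taken for a name from the list of things; names that differ only in an ending like _2 or _b are one class to them, and where a whole thing is asked for, a point or a joint stands for the part that bears it (a point fixed in the world has none). Each returns a list of dicts, best first, with "score" (0 to 1); they miss things now and then, are a little off and sometimes report something else, mostly with a low value. They report only what shows in the picture. A call takes as long as a camera call. They do not tell look-alikes from the thing itself.
- env.recognise(camera, label): "centre" ([column, row] in pixels, amid what is visible of it).
The state is a dict: "clock": time; "joint_pos": joint angles; "qvel": joint speeds; "tau": joint torques, N m; "tcp_pos": TCP position; "orientation": TCP orientation; "wrist_force": force on the tool from outside, world axes, zero at the start; "ft_torque": the same for the moment, N m; "finger_gap": finger opening in m; "grip_force": force on a finger pad.
Only numpy, scipy, OpenCV 4.12 (cv2) and the standard library are available. Lean on these libraries where they do the work, as an engineer would, in place of code of your own. Each camera call takes 0.05 s, during which the arm holds its last target. There are 200 camera calls.

## Working session

There is one attempt and no reset: what is moved stays moved. The work goes in short steps, Python scripts to look and compute and a shell command to move; the robot and the scene stay as the last step left them, time stands still between calls to the robot, and variables do not carry over. Pictures are saved under pics/ and viewed, at most 14 in all, crops included, and the job is handed in when it is done.

```bash
mkdir -p pics; python3 - <<'E'
from workcell import env
import cv2,numpy as np
np.set_printoptions(precision=4,suppress=True)
for c in("scene","top"):
    im=env.read_camera(c); cv2.imwrite(f"pics/{c}0.png",cv2.resize(im[:,:,::-1],(800,600),interpolation=cv2.INTER_CUBIC))
    k=env.calibration(c);print(k["K"],k["T"])
    for l in("dock","lever_knob","start_unit","plunger_top","tray","pack1_mid","meter","decade_box","screwdriver","latch_bar"):
        print(c,l,[(np.round(d["centre"],1).tolist(),round(d["score"],2)) for d in env.recognise(c,l)])
s=env.get_state();print(s)
E
```

```text
[[378.6225   0.     255.0094]
 [  0.     378.6225 194.5905]
 [  0.       0.       1.    ]] [[ 0.8532  0.3588 -0.3785  1.0465]
 [ 0.5215 -0.5946  0.6119 -0.8191]
 [-0.0055 -0.7195 -0.6945  0.9215]
 [ 0.      0.      0.      1.    ]]
scene dock [([276.1, 195.0], 0.66)]
scene lever_knob [([273.5, 195.3], 0.61)]
scene start_unit [([158.4, 314.6], 0.9), ([186.9, 269.5], 0.82)]
scene plunger_top [([156.1, 299.8], 0.73), ([181.1, 258.4], 0.71), ([187.4, 269.0], 0.38)]
scene tray [([284.7, 143.6], 0.76)]
scene pack1_mid [([220.3, 242.1], 0.74), ([278.3, 192.5], 0.19), ([344.7, 164.7], 0.17)]
scene meter [([278.5, 194.0], 0.59)]
scene decade_box []
scene screwdriver [([255.3, 284.5], 0.68), ([278.2, 193.2], 0.35)]
scene latch_bar [([269.7, 197.7], 0.75)]
[[377.7479   0.     251.5831]
 [  0.     377.7479 192.8842]
 [  0.       0.       1.    ]] [[ 0.0267 -0.9898  0.1399  0.4174]
 [-0.9996 -0.0276 -0.005  -0.0894]
 [ 0.0088 -0.1397 -0.9902  1.1705]
 [ 0.      0.      0.      1.    ]]
top dock [([206.9, 182.7], 0.65)]
top lever_knob [([215.2, 174.0], 0.65)]
top start_unit [([348.3, 203.8], 0.68)
[... 285 characters left out ...]
], 0.51), ([302.8, 196.7], 0.36)]
top decade_box [([207.6, 181.2], 0.58)]
top screwdriver [([322.7, 143.3], 0.81), ([206.1, 182.4], 0.57)]
top latch_bar [([216.8, 176.9], 0.65), ([207.0, 182.6], 0.39)]
{'clock': 1.1, 'joint_pos': array([-1.4026,  0.3132,  0.0461,  1.3036, -0.0001,  1.4312]), 'qvel': array([ 0.0008, -0.0003,  0.0003, -0.0003,  0.0001, -0.0017]), 'tau': array([ -0.0004, -48.0475,  29.8821,   0.0003,  -0.0002,  -0.    ]), 'tcp_pos': array([ 0.1742, -0.548 ,  0.2483]), 'orientation': array([ 0.0001,  0.9882,  0.1533, -0.    ]), 'wrist_force': array([ 0.1209, -0.312 , -0.7071]), 'ft_torque': array([ 0.0097, -0.0012,  0.0137]), 'grip_force': 0.0, 'finger_gap': 0.08529143366110749}
```

View pics/scene0.png

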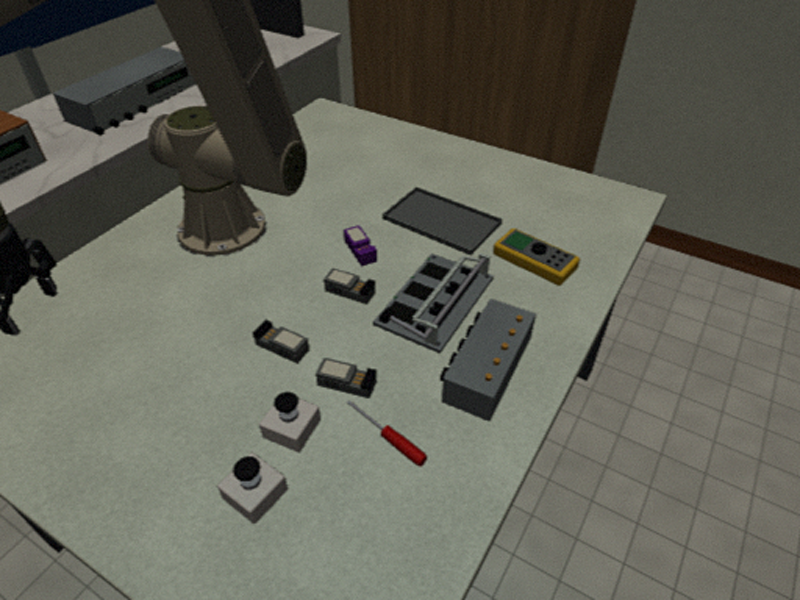

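View pics/top0.png

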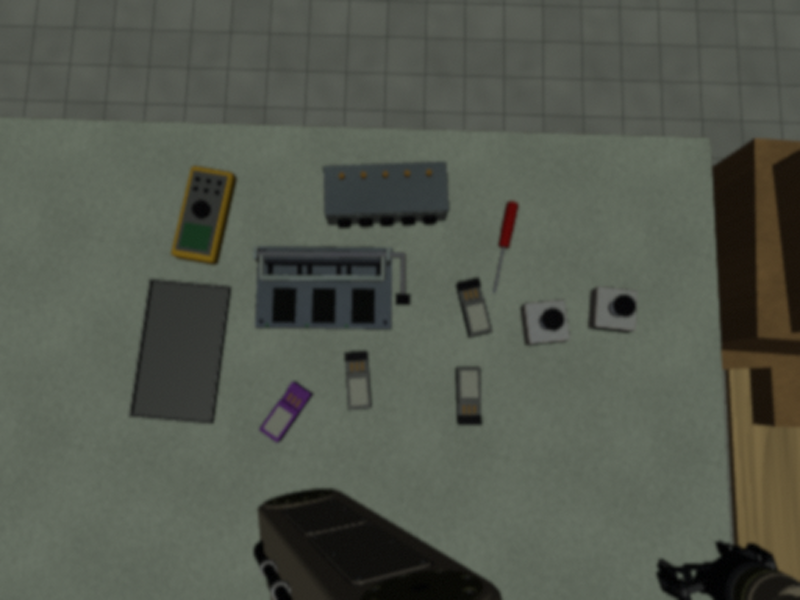

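The top view (800x600 pixels) shows:
- **Packs:** three real packs. A is at (358,380) and C at (474,307), both with the terminal pointing away. B is at (469,395) with the terminal towards the robot. A purple decoy is at (286,411).
- **Start units:** one at (546,322) and one at (613,308). The first is nearer the base, to be confirmed by measurement.
- **Dock, knob and tray:** the dock is at (324,287), the lever knob at (402,298) and the tray at (181,350).

Next I'll fit 3D boxes to the silhouettes from both views.

```bash
cat > h.py <<'E'
from workcell import env
import cv2,numpy as np
from scipy.optimize import minimize,least_squares
np.set_printoptions(precision=4,suppress=True)
C={c:env.calibration(c) for c in("scene","top")}
def proj(c,P):
    T=np.linalg.inv(C[c]["T"]);p=np.atleast_2d(P)@T[:3,:3].T+T[:3,3];p=p@C[c]["K"].T;return p[:,:2]/p[:,2:]
def ray(c,uv):
    T=C[c]["T"];d=T[:3,:3]@np.linalg.solve(C[c]["K"],[uv[0],uv[1],1]);return T[:3,3],d
def onz(c,uv,z):
    o,d=ray(c,uv);return o+d*(z-o[2])/d[2]
def tri(a,b): # top uv, scene uv
    f=lambda P:np.r_[proj("top",P)[0]-a,proj("scene",P)[0]-b]
    r=least_squares(f,onz("top",a,.05));return r.x,np.abs(r.fun).max()
def box(x,y,yaw,L,W,z0,z1):
    c,s=np.cos(yaw),np.sin(yaw);return np.array([[x+c*i*L/2-s*j*W/2,y+s*i*L/2+c*j*W/2,z] for i in(-1,1) for j in(-1,1) for z in(z0,z1)])
def grab(c): return env.read_camera(c)
def mask(im,t=24): # differs from local table colour
    lab=cv2.cvtColor(im,cv2.COLOR_RGB2LAB).astype(float);bg=np.median(lab[200:300,200:420].reshape(-1,3),0)
    return (np.abs(lab-bg)*[.8,1.5,1.5]).max(2)
def fit(ims,x,y,yaw,L=.11,W=.044,H=.038,z0=0.,freez=True,soft=None):
    D={c:np.clip(mask(i)/40,0,1) for c,i in ims.items()}
    def cost(p):
        s=0
        for c in D:
            q=proj(c,box(p[0],p[1],p[2],L,W,p[3] if freez else z0,(p[3] if freez else z0)+H))
            h=cv2.convexHull(q.astype(np.float32))[:,0];lo=np.floor(h.min(0)-6).astype(int);hi=np.ceil(h.max(0)+6).astype(int)
            lo=np.maximum(lo,0);S=8;m=np.zeros(((hi-lo)[::-1]*S).tolist(),np.uint8)
            cv2.fillConvexPoly(m,np.round(((h-lo+.5)*S-.5)*16).astype(np.int32),1,shift=4)
            m=cv2.GaussianBlur(m.astype(np.float32),(0,0),.9*S)
            m=cv2.resize(m,tuple((hi-lo).tolist()),interpolation=cv2.INTER_AREA)
            s+=np.mean((m-D[c][lo[1]:hi[1],lo[0]:hi[0]])**2)
        return s/len(D)
    p0=np.array([x,y,yaw,z0]);n=4 if freez else 3
    sx=np.vstack([p0[:n]]+[p0[:n]+np.eye(4)[i][:n]*d for i,d in zip(range(n),(.012,.012,.12,.01))])
    r=minimize(cost,p0[:n],method="Nelder-Mead",options=dict(initial_simplex=sx,xatol=1e-4,fatol=1e-6,maxiter=300))
    return r.x,r.fun
E
cat > m1.py <<'E'
from h import *
ims={c:grab(c) for c in C}
f=512/800
for n,uv,yaw in(("A",(358,380),0),("B",(469,395),0),("C",(474,307),.2)):
    P=onz("top",np.array(uv)*f,.02); print(n,P,fit(ims,P[0],P[1],yaw))
for n,uv in(("S1",(546,322)),("S2",(613,308))):
    P=onz("top",np.array(uv)*f,.04); print(n,P,np.hypot(*P[:2]),fit(ims,P[0],P[1],0.1,.08,.08,.045))
P=onz("top",np.array((181,350))*f,.01);print("tray",P,fit(ims,P[0],P[1],-.08+3.14/1,.27,.16,.016,freez=False))
P=onz("top",np.array((324,287))*f,.01);print("dock",P)
t=cv2.resize(ims["top"][145:225,155:275],None,fx=5,fy=5,interpolation=cv2.INTER_CUBIC)
s=cv2.resize(ims["scene"][155:230,235:320],None,fx=7,fy=7,interpolation=cv2.INTER_CUBIC)
cv2.imwrite("pics/dt.png",t[:,:,::-1]);cv2.imwrite("pics/ds.png",s[:,:,::-1])
u=cv2.resize(ims["top"][175:235,325:415],None,fx=8,fy=8,interpolation=cv2.INTER_CUBIC);cv2.imwrite("pics/su.png",u[:,:,::-1])
E
python3 m1.py
```

```text
A [ 0.4247 -0.0315  0.02  ] (array([ 0.4287, -0.0355,  0.3375, -0.0017]), np.float64(0.08789297286822001))
B [ 0.4018 -0.2463  0.02  ] (array([ 0.4013, -0.2426,  0.0595, -0.0017]), np.float64(0.08021016180714902))
C [ 0.5732 -0.2547  0.02  ] (array([ 0.5739, -0.2515,  0.2777, -0.0012]), np.float64(0.08071044860512942))
S1 [ 0.5451 -0.3911  0.04  ] 0.6709041942271408 (array([ 0.5454, -0.3882,  0.1844, -0.0051]), np.float64(0.1362678793769794))
S2 [ 0.576  -0.5214  0.04  ] 0.7769517768032029 (array([ 0.5713, -0.5266, -0.2093, -0.0127]), np.float64(0.1302070216384119))
tray [0.4737 0.317  0.01  ] (array([0.474 , 0.3197, 3.0905]), np.float64(0.04188075992390456))
dock [0.6064 0.043  0.01  ]
```

```bash
python3 - <<'E'
from h import *
ims={c:grab(c) for c in C}
a=ims["top"][145:275,155:375];m=np.clip(mask(ims["top"])/40,0,1)[145:275,155:375]*255
a=cv2.resize(a,None,fx=3.6,fy=3.6,interpolation=cv2.INTER_CUBIC)[:300];m=cv2.resize(cv2.cvtColor(m.astype(np.uint8),8),None,fx=2.3,fy=2.3)
o=np.zeros((600,800,3),np.uint8)
s=cv2.imread("pics/ds.png")
dt=cv2.imread("pics/dt.png")[20:320,100:600]
o[:300,:500]=dt;o[:300,500:]=cv2.imread("pics/su.png")[40:340,100:400]
o[300:599,:506]=m;
q=np.clip(mask(ims["scene"])/40,0,1)[200:290,150:250]*255
o[300:570,506:806]=cv2.resize(cv2.cvtColor(q.astype(np.uint8),8),None,fx=3,fy=3)[:,:294]
cv2.imwrite("pics/m1.png",o)
E
```

```text
(no output)
```

View pics/m1.png

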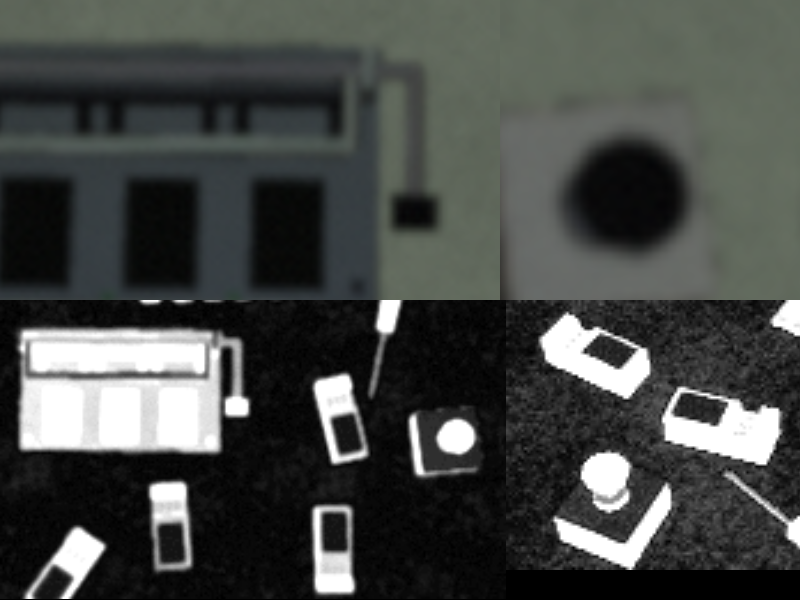

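View pics/ds.png

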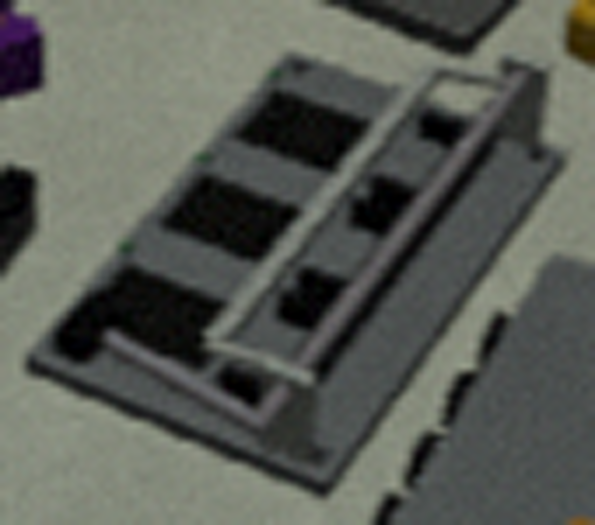

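The enlarged crop shows start unit S1 with its black plunger. It fits because it lies 0.67 m from the base, against 0.78 m for S2. The dock crop shows the lever down, the bar over the lanes, and the knob at (78,338) in the crop with the rod corner at (262,412).

```bash
cat >> h.py <<'E'
_m=mask
def mask(im,t=16):
    m=_m(im);b=(m>t).astype(np.uint8);cs,_=cv2.findContours(b,cv2.RETR_EXTERNAL,cv2.CHAIN_APPROX_NONE)
    o=np.zeros_like(b)
    cv2.drawContours(o,[c for c in cs if cv2.contourArea(c)>30],-1,1,-1)
    e=cv2.erode(o,np.ones((3,3)));return np.where(e>0,40,m)
E
cat > m1.py <<'E'
from h import *
ims={c:grab(c) for c in C}
f=512/800
for n,p in(("A",(.4287,-.0335,.05)),("B",(.4013,-.2426,0)),("C",(.574,-.2515,.2))):
    print(n,fit(ims,*p))
for n,p in(("S1",(.5454,-.3882,.1)),("S2",(.5713,-.5266,0))):
    print(n,fit(ims,*p,.08,.08,.045,0,False))
for m in({"top":ims["top"]},ims): print("tray",fit(m,.474,.3197,3.09-1.57*0-3.14,.27,.16,.016,freez=False))
D=lambda x,y:np.array((155+(x+100.5)/5-.5,145+(y+20.5)/5-.5)); S=lambda x,y:np.array((235+(x+.5)/7-.5,155+(y+.5)/7-.5))
print("knob",tri(D(415,212),S(78,338)));print("hingecorner",tri(D(415,68),S(262,412)))
for p in((28,360),(325,484),(563,155),(293,58)): print("deck",onz("scene",S(*p),.012))
print("plunger",tri(np.array((552,320))*f,np.array((287,399))*f))
E
python3 m1.py
```

```text
A (array([ 0.4264, -0.0311,  0.1267, -0.0001]), np.float64(0.029330941667886908))
B (array([ 0.4018, -0.2431,  0.045 , -0.0008]), np.float64(0.015387987875841927))
C (array([ 0.5738, -0.2516,  0.2482, -0.0002]), np.float64(0.024166465996148342))
S1 (array([ 0.5464, -0.3889,  0.2265]), np.float64(0.1371425726802647))
S2 (array([ 0.5757, -0.5251,  0.1477]), np.float64(0.14735478778207362))
tray (array([ 0.4744,  0.3182, -0.0622]), np.float64(0.0014418278932038426))
tray (array([ 0.4738,  0.3196, -0.0519]), np.float64(0.044069546913626585))
knob (array([ 0.5777, -0.1137,  0.0687]), np.float64(0.6509132882177937))
hingecorner (array([ 0.6676, -0.1098,  0.0649]), np.float64(0.3982453219213653))
deck [ 0.5324 -0.0933  0.012 ]
deck [ 0.6921 -0.0893  0.012 ]
deck [0.6886 0.1746 0.012 ]
deck [0.5301 0.1718 0.012 ]
plunger (array([ 0.5463, -0.3882,  0.0851]), np.float64(0.9851741806579071))
```

```bash
cat > m2.py <<'E'
from h import *
ims={c:grab(c) for c in C}
T={"top":ims["top"]}
for n,p in(("A",(.4264,-.0311,.1)),("B",(.4018,-.2431,0.03)),("C",(.574,-.2515,.2))):
    print(n,fit(T,*p,freez=False),fit({"scene":ims["scene"]},*p,freez=False)[0])
D=lambda x,y:np.array((155+(x+100.5)/5-.5,145+(y+20.5)/5-.5))
for p in((37,232),(162,232),(287,232)):print("mat",onz("top",D(*p),.012))
for p in((20,143),(345,143)):print("bar",onz("top",D(*p),.045))
for c in ims: print("deckfit",c,fit({c:ims[c]},.61,.041,.012,.165,.27,.012,freez=False))
o=cv2.resize(ims["top"][155:215,160:255],None,fx=8,fy=8,interpolation=cv2.INTER_CUBIC)
o=cv2.convertScaleAbs(o,alpha=2.2)
cv2.imwrite("pics/dt2.png",o[:,:,::-1])
E
python3 m2.py
```

```text
A (array([ 0.4269, -0.0307,  0.1067]), np.float64(0.003128670887821003)) [ 0.4275 -0.0327  0.2099]
B (array([ 0.4015, -0.2432,  0.044 ]), np.float64(0.003961765635666461)) [ 0.403  -0.2438  0.042 ]
C (array([ 0.5732, -0.2517,  0.245 ]), np.float64(0.008349623620013779)) [ 0.5743 -0.252   0.2582]
mat [0.5684 0.1195 0.012 ]
mat [0.5706 0.0424 0.012 ]
mat [ 0.5727 -0.0349  0.012 ]
bar [0.618  0.1266 0.045 ]
bar [ 0.6236 -0.0697  0.045 ]
deckfit scene (array([0.6067, 0.0397, 0.0844]), np.float64(0.22306271908780176))
deckfit top (array([0.6075, 0.0454, 0.0273]), np.float64(0.008988418014565198))
```

View pics/dt2.png

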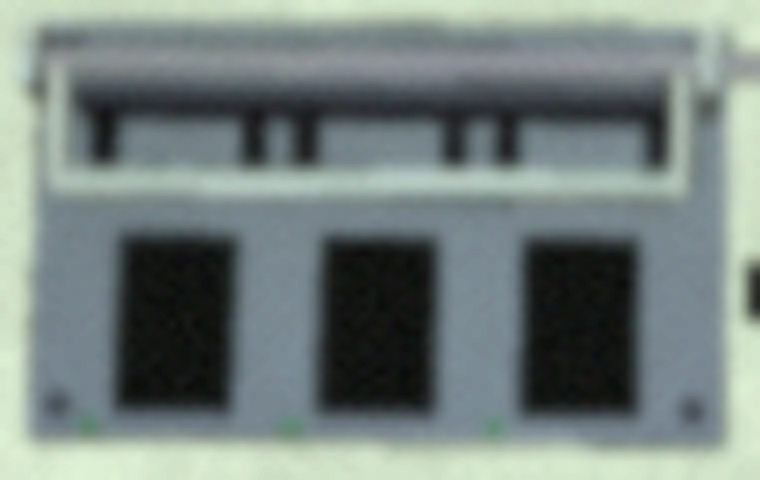

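The crop shows the lever down, the bar at row 180, the guide fronts at row 165, the guide inner edges centred on columns 180, 381 and 582, and the mats at columns 177, 378 and 581.

```bash
python3 - <<'E'
from h import *
G=lambda x,y:np.array((160+(x+.5)/8-.5,155+(y+.5)/8-.5))
for p in((180,165),(381,165),(582,165)):print("guide",onz("top",G(*p),.027)[:2],onz("top",G(*p),.012)[:2])
for x in(52,686):print("bar",onz("top",G(x,181+(x>300)*2),.045)[:2])
print("deckback",onz("top",G(370,28),.012)[:2], "front",onz("top",G(370,440),.012)[:2])
s=env.get_state();from scipy.spatial.transform import Rotation as R
q=s["orientation"];print(R.from_quat(np.r_[q[1:],q[0]]).as_matrix())
E
```

```text
guide [0.6278 0.1198] [0.6306 0.1226]
guide [0.63   0.0427] [0.6328 0.0445]
guide [ 0.6322 -0.0345] [ 0.635  -0.0337]
bar [0.617  0.1644]
bar [ 0.623  -0.0749]
deckback [0.6872 0.0511] front [0.5253 0.044 ]
[[ 0.953   0.303   0.    ]
 [ 0.303  -0.953  -0.0001]
 [-0.      0.0001 -1.    ]]
```

```bash
python3 -m pendant '[[0.1,0,0,0,0.14],[0.1,0,0,0,0.14],[0.1,0.04,-0.04,0,0],[0.1,0.04,-0.04,0,0],[0.1,0.04,-0.04,0,0],[0.1,0.04,-0.04,0,0],[0.1,0.04,-0.04,0,0],[0.1,0.04,-0.04,0,0]]' 40
cat > w.py <<'E'
# python3 w.py x y z yaw : shift left, in tool axes after the turn
import sys;from h import *;from scipy.spatial.transform import Rotation as R
s=env.get_state();q=s["orientation"];M=R.from_quat(np.r_[q[1:],q[0]]).as_matrix();p=s["tcp_pos"]
x,y,z,w=map(float,sys.argv[1:]);psi=np.arctan2(M[1,0],M[0,0]);d=np.array([x,y,z])-p
t=(psi-w+np.pi)%(2*np.pi)-np.pi
for n,a in(("now",psi),("after turn",w)):
    c,sn=np.cos(a),np.sin(a);print(n,np.array([c*d[0]+sn*d[1],sn*d[0]-c*d[1],-d[2]]))
print("turn",round(t,4),"tcp",p,"psi",round(psi,4),"tilt",M[:,2],"F",s["wrist_force"],"gap",round(s["finger_gap"],4),"grip",s["grip_force"],"t",s["clock"],"j",s["joint_pos"])
E
python3 w.py .578 -.113 .13 .028
```

```text
clock: 2.5
tcp_pos: [0.4085, -0.3001, 0.2486]
orientation: [0.0, 1.0, 0.014, 0.0]
wrist_force: [0.2, -0.9, -0.4]
finger_gap: 0.0469
grip_force: 0.0
now [ 0.1745 -0.1823  0.1186]
after turn [ 0.1746 -0.1823  0.1186]
turn -0.0004 tcp [ 0.4085 -0.3001  0.2486] psi 0.0276 tilt [ 0.0006 -0.0007 -1.    ] F [ 0.2357 -0.9368 -0.4061] gap 0.0469 grip 0.0 t 2.5 j [-0.7919  0.1805 -0.1272  1.2622 -0.      2.322 ]
```

```bash
python3 -m pendant '[[0.1,0.044,-0.045,0,0],[0.1,0.044,-0.045,0,0],[0.1,0.044,-0.046,0,0],[0.1,0.043,-0.046,0,0],[0.1,0,0,0.05,0],[0.1,0,0,0.05,0],[0.1,0,0,0.018,0],[0.1,0,0,0,0]]'
python3 - <<'E'
from h import *
a=env.read_camera("top")[155:225,215:305];b=env.read_camera("scene")[165:235,215:305]
cv2.imwrite("pics/k1.png",np.hstack([cv2.resize(i,(400,311),interpolation=cv2.INTER_CUBIC) for i in(a,b)])[:,:,::-1]*2)
E
python3 w.py .578 -.113 .065 .028
```

```text
clock: 3.5
tcp_pos: [0.5743, -0.1159, 0.1285]
orientation: [-0.001, 1.0, 0.014, -0.002]
wrist_force: [0.2, -0.0, 0.8]
finger_gap: 0.0471
grip_force: 0.0
now [ 0.0019 -0.0037  0.0662]
after turn [ 0.0019 -0.0037  0.0662]
turn -0.0003 tcp [ 0.5762 -0.1167  0.1312] psi 0.0277 tilt [ 0.0011 -0.0004 -1.    ] F [-0.6072 -0.0733  0.0246] gap 0.0473 grip 0.0 t 3.6 j [-0.3364  0.3952 -0.1292  1.0453 -0.0001  2.7775]
```

View pics/k1.png

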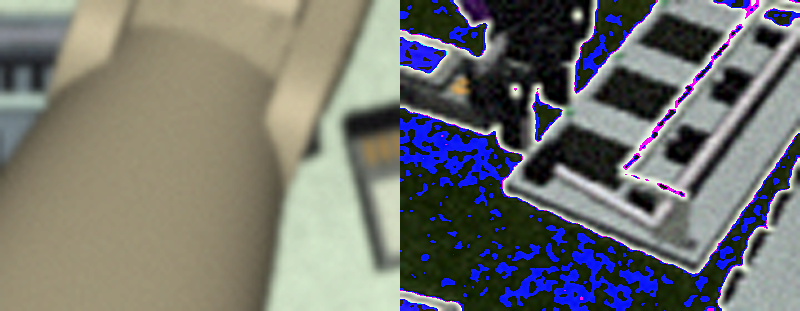

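The picture shows the open fingers above and in front of the knob at about (555,165), clear of the deck. I'll descend and pinch.

```bash
python3 -m pendant '[[0.1,0.001,-0.003,0.03,0],[0.1,0.001,0,0.025,0],[0.1,0,0,0.01,0],[0.1,0,0,0,0],[-0.6,0,0,0,0],[-0.6,0,0,0,0],[-0.6,0,0,0,0],[-0.6,0,0,0,0]]' 40;python3 w.py .578 -.113 .065 .028
```

```text
clock: 4.6
tcp_pos: [0.5783, -0.1108, 0.0665]
orientation: [-0.002, 1.0, 0.015, 0.001]
wrist_force: [0.1, 10.0, 1.2]
finger_gap: 0.0275
grip_force: 44.0
now [-0.0003  0.0022  0.0015]
after turn [-0.0003  0.0022  0.0015]
turn 0.0011 tcp [ 0.5783 -0.1108  0.0665] psi 0.0291 tilt [ 0.0022  0.0049 -1.    ] F [ 0.0513 10.0466  1.1611] gap 0.0275 grip 44.01135206222534 t 4.6 j [-0.3282  0.4523 -0.214   0.904   0.0053  2.7843]
```

```bash
python3 - <<'E'
import numpy as np
a=.0891+np.linspace(0,1.87,17);x=-90*np.cos(a);z=90*np.sin(a)
print(np.round(np.c_[np.diff(x),-np.diff(z)],1).tolist())
E
```

```text
[[1.5, -10.4], [2.7, -10.1], [3.9, -9.8], [5.0, -9.2], [6.1, -8.6], [7.0, -7.8], [7.9, -6.9], [8.6, -6.0], [9.3, -4.9], [9.8, -3.8], [10.2, -2.6], [10.4, -1.4], [10.5, -0.2], [10.5, 1.0], [10.3, 2.2], [9.9, 3.4]]
```

```bash
python3 -m pendant '[[-0.6,0.0015,-0.002,-0.0104,0],[-0.6,0.0027,0,-0.0101,0],[-0.6,0.0039,0,-0.0098,0],[-0.6,0.005,0,-0.0092,0],[-0.6,0.0061,0,-0.0086,0],[-0.6,0.007,0,-0.0078,0],[-0.6,0.0079,0,-0.0069,0],[-0.6,0.0086,0,-0.006,0]]'; python3 w.py .578 -.113 .065 .028
```

```text
clock: 5.6
tcp_pos: [0.6194, -0.11, 0.1338]
orientation: [-0.0, 1.0, 0.014, -0.002]
wrist_force: [0.9, 1.4, -12.9]
finger_gap: 0.0273
grip_force: 40.2
now [-0.0414  0.0018  0.0688]
after turn [-0.0414  0.0018  0.0688]
turn -0.0004 tcp [ 0.6194 -0.11    0.1338] psi 0.0276 tilt [-0.0031  0.0004 -1.    ] F [  0.9455   1.4131 -12.8751] gap 0.0273 grip 40.2345997095108 t 5.6 j [-0.3031  0.4717 -0.0028  1.0994 -0.0005  2.8109]
```

```bash
python3 -m pendant '[[-0.6,0.0095,0,-0.003,0],[-0.6,0.01,0,-0.003,0],[-0.6,0.0104,0,-0.002,0],[-0.6,0.0105,0,-0.001,0],[-0.6,0.0105,0,0,0],[-0.6,0.0105,0,0.001,0],[-0.6,0.0103,0,0.0022,0],[-0.6,0.0099,0,0.0034,0]]'; python3 w.py .578 -.113 .065 .028
```

```text
clock: 6.6
tcp_pos: [0.7019, -0.1086, 0.1391]
orientation: [0.001, 1.0, 0.014, 0.0]
wrist_force: [-6.7, 0.2, 2.2]
finger_gap: 0.0275
grip_force: 40.7
now [-0.124   0.001   0.0741]
after turn [-0.124   0.001   0.0741]
turn -0.0004 tcp [ 0.7019 -0.1086  0.1391] psi 0.0276 tilt [ 0.0007 -0.0018 -1.    ] F [-6.7495  0.2221  2.1708] gap 0.0275 grip 40.670397877693176 t 6.6 j [-0.2657  0.6225  0.264   1.2112 -0.0015  2.8483]
```

Wrist x force is −6.7 N with the knob 124 mm further along x, so the lever is on its stop. I'll release it, back off and look.

```bash
python3 -m pendant '[[0.1,0,0,0,0],[0.1,0,0,0,0],[0.1,0,0,-0.05,0],[0.1,0,0,-0.05,0],[0.6,-0.045,0.02,0,0],[0.6,-0.045,0.02,0,0],[0.6,-0.045,0.02,0,0],[0.6,-0.045,0.02,0,0]]'; python3 -m pendant '[[0.6,-0.04,0.015,0,0],[0.6,-0.04,0.015,0,0],[0.6,-0.04,0.02,0,0],[0.6,0,0,0,0]]'; python3 - <<'E'
from h import *
ims={c:env.read_camera(c) for c in C}
a=ims["top"][150:230,155:275];b=ims["scene"][130:235,230:330]
o=np.zeros((600,800,3),np.uint8);o[:267,:400]=cv2.resize(a,(400,267));o[:525,400:]=cv2.resize(b,(400,420)).repeat(1,0) if 0 else cv2.resize(b,(400,525))
o=cv2.convertScaleAbs(o,alpha=2)
a=cv2.convertScaleAbs(cv2.resize(ims["top"][155:275,200:345],(400,331)),alpha=2);o[267:598,:400]=a
cv2.imwrite("pics/l1.png",o[:,:,::-1])
for n,p in(("A",(.4269,-.0307,.1)),("B",(.4015,-.2432,0.044)),("C",(.574,-.2515,.245))):
    print(n,*[fit({c:ims[c]},*p,freez=False) for c in C])
E
python3 w.py .4015 -.2432 .12 .044
```

```text
clock: 7.6
tcp_pos: [0.523, -0.1938, 0.2378]
orientation: [0.001, 1.0, 0.014, 0.001]
wrist_force: [0.3, -0.5, -0.3]
finger_gap: 0.0685
grip_force: 0.0
clock: 8.1
tcp_pos: [0.4037, -0.2476, 0.2379]
orientation: [0.001, 1.0, 0.012, 0.001]
wrist_force: [0.2, -0.1, 0.3]
finger_gap: 0.0681
grip_force: 0.0
A (array([ 0.4272, -0.0324,  0.2209]), np.float64(0.05290561718010069)) (array([ 0.427 , -0.0308,  0.1085]), np.float64(0.003970005658864822))
B (array([ 0.4028, -0.2436,  0.0397]), np.float64(0.025643012600759928)) (array([ 0.404 , -0.2407,  0.0275]), np.float64(0.17078945841993823))
C (array([ 0.5741, -0.2519,  0.2549]), np.float64(0.03969220849225022)) (array([ 0.5735, -0.2516,  0.2443]), np.float64(0.011769437157015119))
now [-0.0041 -0.0038  0.1177]
after turn [-0.004  -0.0039  0.1177]
turn -0.0175 tcp [ 0.4057 -0.2469  0.2377] psi 0.0265 tilt [ 0.0024 -0.0018 -1.    ] F [-0.0057  0.9709  0.4169] gap 0.0687 grip 0.0 t 8.2 j [-0.7161  0.1213 -0.2246  1.2219  0.0002  2.399 ]
```

View pics/l1.png

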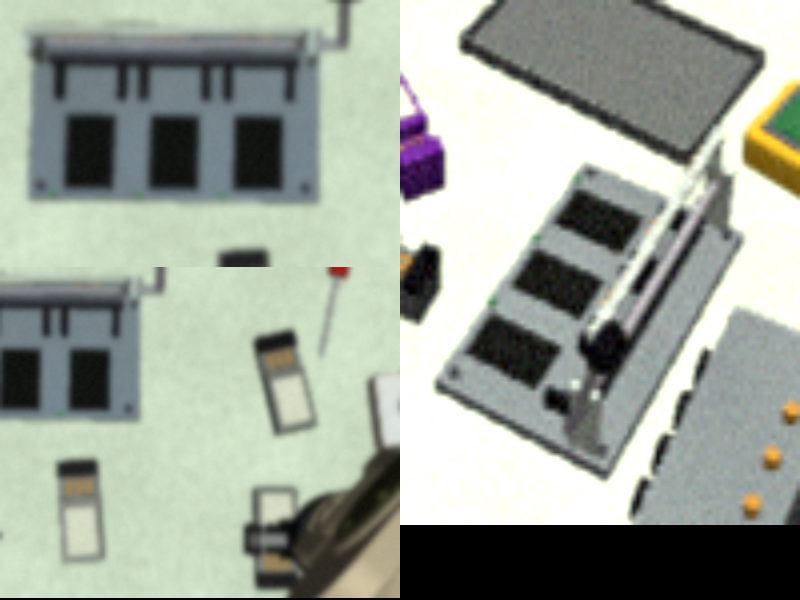

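The picture shows the lever upright with its knob raised, three free lanes whose guide fronts are at row 99 of the left crop, and all the packs undisturbed. I'll measure the wall and grasp B.

```bash
python3 -m pendant '[[0.6,-0.004,-0.003,0.04,-0.0175],[0.6,0,-0.001,0.05,0],[0.6,0,0,0.02,0],[0.6,0,0,0,0]]'; python3 - <<'E'
from h import *
G=lambda x,y:np.array((155+(x+.5)*.3-.5,150+(y+.5)*.3-.5))
for x in(91,174,259):print(onz("top",G(x,99.5),.027),"wall top",onz("top",G(x,62),.042))
for x in(90,174.5,258.5):print("mat",onz("top",G(x,152),.012), onz("top",G(x,116),.012)[0],onz("top",G(x,189),.012)[0])
E
python3 w.py .4015 -.2432 .024 .044
```

```text
clock: 8.7
tcp_pos: [0.4013, -0.2412, 0.1252]
orientation: [-0.001, 1.0, 0.023, -0.001]
wrist_force: [-0.3, -0.3, 0.2]
finger_gap: 0.0682
grip_force: 0.0
[0.6144 0.1194 0.027 ] wall top [0.6465 0.1185 0.042 ]
[0.6165 0.0432 0.027 ] wall top [0.6486 0.0429 0.042 ]
[ 0.6187 -0.035   0.027 ] wall top [ 0.6508 -0.0346  0.042 ]
mat [0.5676 0.1205 0.012 ] 0.6013742029008649 0.5331860629516159
mat [0.5698 0.0423 0.012 ] 0.6035830798490314 0.5353365857440311
mat [ 0.572  -0.0355  0.012 ] 0.6057815033769165 0.537476910550738
now [0.0001 0.002  0.1012]
after turn [0.0001 0.002  0.1012]
turn 0.0029 tcp [ 0.4013 -0.2412  0.1252] psi 0.0469 tilt [-0.002   0.0018 -1.    ] F [-0.3427 -0.3293  0.1804] gap 0.0682 grip 0.0 t 8.7 j [-0.7129  0.1889 -0.4334  0.9512  0.0001  2.3818]
```

```bash
python3 -m pendant '[[0.6,0,0.002,0.05,0],[0.6,0,0,0.04,0],[0.6,0,0,0.011,0],[0.6,0,0,0,0],[-0.3,0,0,0,0],[-0.3,0,0,0,0],[-0.3,0,0,0,0],[-0.3,0,0,0,0]]' 50;python3 w.py .4015 -.2432 .024 .044
```

```text
clock: 9.7
tcp_pos: [0.4028, -0.2454, 0.0274]
orientation: [0.001, 1.0, 0.023, 0.002]
wrist_force: [-1.0, 1.7, 6.3]
finger_gap: 0.0429
grip_force: 52.1
now [-0.0012 -0.0022  0.0034]
after turn [-0.0012 -0.0022  0.0034]
turn 0.0014 tcp [ 0.4028 -0.2454  0.0274] psi 0.0454 tilt [ 0.0032 -0.0022 -1.    ] F [-0.9931  1.7143  6.3348] gap 0.0429 grip 52.07589581608772 t 9.7 j [-0.7178  0.3057 -0.5622  0.6989  0.0004  2.3784]
```

```bash
python3 -m pendant '[[-0.3,0,0,-0.02,0],[-0.3,0,0,-0.05,-0.17],[-0.3,0,0,-0.05,-0.175],[-0.3,0,0,-0.03,-0.175],[-0.3,0,0,0,-0.175],[-0.3,0,0,0,-0.175],[-0.3,0,0,0,-0.175],[-0.3,0,0,0,-0.175]]'; python3 -m pendant '[[-0.3,0,0,0,-0.175],[-0.3,0,0,0,-0.175],[-0.3,0,0,0,-0.175],[-0.3,0,0,0,-0.175],[-0.3,0,0,0,-0.175],[-0.3,0,0,0,-0.175],[-0.3,0,0,0,-0.175],[-0.3,0,0,0,-0.175]]';python3 w.py .594 -.036 .16 3.170
```

```text
clock: 10.7
tcp_pos: [0.4014, -0.2445, 0.1763]
orientation: [0.001, 0.805, 0.594, 0.0]
wrist_force: [-0.6, 0.1, -1.5]
finger_gap: 0.0429
grip_force: 51.7
clock: 11.7
tcp_pos: [0.4014, -0.2445, 0.1762]
orientation: [0.0, 0.233, 0.972, -0.0]
wrist_force: [-0.2, 0.5, -1.2]
finger_gap: 0.0432
grip_force: 51.6
now [-0.0771  0.2731  0.0162]
after turn [-0.1984  0.2029  0.0162]
turn -0.499 tcp [ 0.4014 -0.2445  0.1762] psi 2.671 tilt [ 0.0007 -0.0008 -1.    ] F [-0.2126  0.4749 -1.2429] gap 0.0432 grip 51.63464292883873 t 11.7 j [-0.7179  0.1474 -0.349   1.0734 -0.0002 -0.2473]
```

```bash
python3 -m pendant '[[-0.3,0,0,0,-0.17],[-0.3,0,0,0,-0.17],[-0.3,0,0,0,-0.16],[-0.3,-0.04,0.041,0,0],[-0.3,-0.04,0.041,0,0],[-0.3,-0.04,0.041,0,0],[-0.3,-0.04,0.04,0,0],[-0.3,-0.037,0.04,0,0]]';python3 -m pendant '[[-0.3,0,0,0.03,0],[-0.3,0,0,0,0]]';python3 w.py .592 -.036 .036 3.170
python3 - <<'E'
from h import *
ims={c:env.read_camera(c) for c in C}
o=np.zeros((600,800,3),np.uint8);o[:480,:400]=cv2.resize(ims["top"][140:260,190:290],(400,480));o[:480,400:]=cv2.resize(ims["scene"][140:248,225:315],(400,480))
cv2.imwrite("pics/p1.png",cv2.convertScaleAbs(o,alpha=1.6)[:480,:,::-1])
E
```

```text
clock: 12.7
tcp_pos: [0.5949, -0.0354, 0.1763]
orientation: [0.001, -0.012, 1.0, -0.0]
wrist_force: [0.4, -0.9, -1.1]
finger_gap: 0.0433
grip_force: 51.5
clock: 12.95
tcp_pos: [0.5919, -0.0357, 0.1436]
orientation: [-0.002, -0.013, 1.0, 0.0]
wrist_force: [-1.4, 0.2, -1.5]
finger_gap: 0.0431
grip_force: 51.5
now [-0.0001 -0.0003  0.1076]
after turn [-0.0001 -0.0003  0.1076]
turn -0.0034 tcp [ 0.5919 -0.0357  0.1436] psi -3.1166 tilt [-0.0048  0.0007 -1.    ] F [-1.3925  0.1597 -1.5487] gap 0.0431 grip 51.52868449687958 t 12.95 j [-0.1955  0.4002 -0.0892  1.0863 -0.0003 -0.2205]
```

View pics/p1.png

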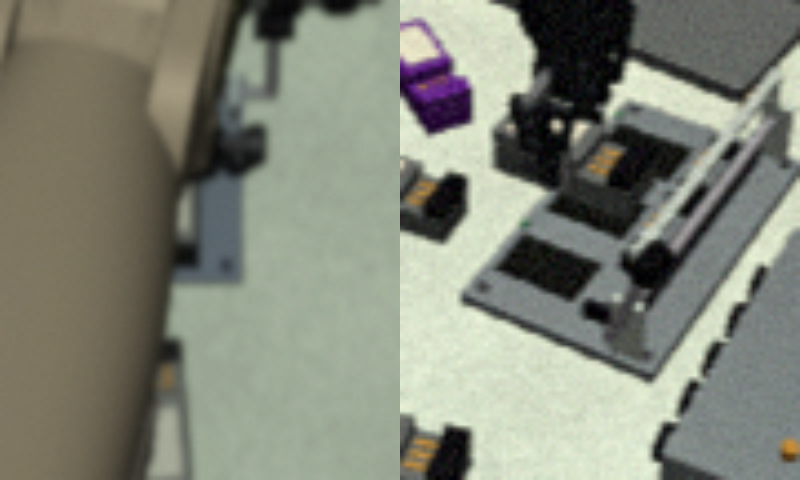

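The scene shows the pack held level with its terminal end towards the stop, over lane 3. I'll lower it.

```bash
python3 -m pendant '[[-0.3,0,0,0.04,-0.003],[-0.3,0,0,0.03,0],[-0.3,0,0,0.015,0],[-0.3,0,0,0.01,0],[-0.3,0,0,0.006,0],[-0.3,0,0,0.003,0],[-0.3,0,0,0,0]]';python3 w.py .592 -.036 .0394 3.170
```

```text
clock: 13.92
tcp_pos: [0.5934, -0.0365, 0.0416]
orientation: [-0.0, -0.013, 1.0, 0.0]
wrist_force: [-3.1, 2.0, -0.8]
finger_gap: 0.0434
grip_force: 52.8
now [0.0014 0.0006 0.0022]
after turn [0.0014 0.0006 0.0022]
turn -0.0015 tcp [ 0.5934 -0.0365  0.0416] psi -3.1147 tilt [-0.0002  0.0004 -1.    ] F [-3.1061  2.0068 -0.7806] gap 0.0434 grip 52.780240550637245 t 13.925 j [-0.1966  0.4881 -0.225   0.858   0.0003 -0.2235]
```

```bash
python3 -m pendant '[[-0.3,0,0,0.003,0],[-0.3,0,0,0.001,0],[-0.3,0,0,0,0]]'; python3 -m pendant '[[0.35,0,0,0,0],[0.35,0,0,0,0],[0.35,0,0,-0.03,0],[0.35,0,0,-0.05,0],[0.35,0,0,-0.05,0],[0.35,0.05,0.03,0,0],[0.35,0.05,0.03,0,0],[0.35,0,0,0,0]]';python3 w.py .574 -.2516 .16 3.386
python3 - <<'E'
from h import *
ims={c:env.read_camera(c) for c in C}
T={"top":ims["top"]}
for n,p in(("A",(.427,-.0307,.1)),("C",(.574,-.2515,.245))): print(n,fit(T,*p,freez=False))
o=np.zeros((480,800,3),np.uint8);o[:,:400]=cv2.resize(ims["top"][150:240,200:275],(400,480));o[:480,400:]=cv2.resize(ims["scene"][140:248,225:315],(400,480))
cv2.imwrite("pics/p2.png",cv2.convertScaleAbs(o,alpha=1.8)[:480,:,::-1])
E
```

```text
clock: 14.3
tcp_pos: [0.5939, -0.0365, 0.0399]
orientation: [0.001, -0.014, 1.0, 0.0]
wrist_force: [-7.6, 4.0, 15.2]
finger_gap: 0.0434
grip_force: 54.6
clock: 15.3
tcp_pos: [0.4875, 0.0221, 0.1668]
orientation: [-0.002, -0.014, 1.0, 0.0]
wrist_force: [1.0, 0.1, 0.9]
finger_gap: 0.0579
grip_force: 0.0
now [-0.0786 -0.2761  0.0068]
after turn [-0.0177 -0.2865  0.0068]
turn -0.2157 tcp [0.4875 0.0221 0.1668] psi -3.1129 tilt [-0.0039  0.0002 -1.    ] F [0.99   0.1156 0.8983] gap 0.0579 grip 0.0 t 15.3 j [-0.1192  0.1915 -0.3193  1.0639 -0.0003 -0.148 ]
A (array([ 0.4254, -0.0311,  0.0828]), np.float64(0.05371471101555397))
C (array([ 0.5735, -0.2517,  0.2457]), np.float64(0.008556395883629159))
```

View pics/p2.png

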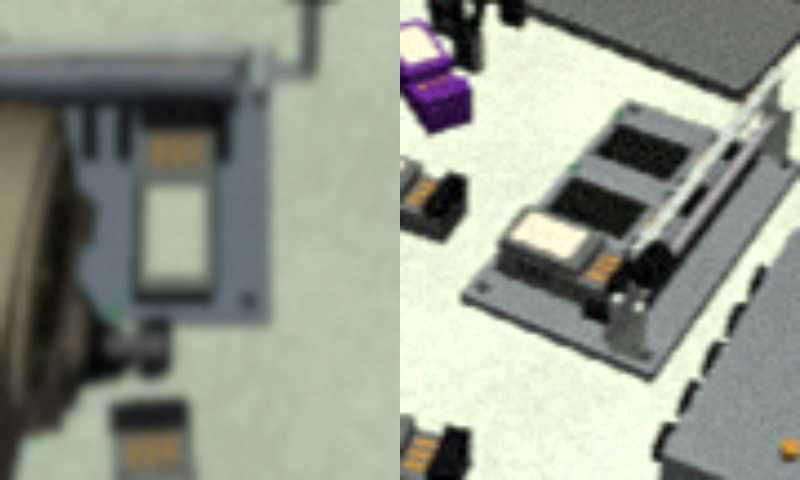

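The picture shows pack B in lane 3, between the guides with its terminals at the stop. Next is A, whose position hasn't changed.

```bash
python3 w.py .427 -.0307 .0275 3.245; python3 -m pendant '[[0.6,0,0,0,-0.075],[0.6,0.033,0.024,0.01,0],[0.6,0.033,0.023,0.02,0],[0.6,0,0,0.04,0],[0.6,0,0,0.04,0],[0.6,0,0,0.02,0],[0.6,0,0,0.005,0],[0.6,0,0,0,0]]';python3 w.py .427 -.0307 .0275 3.245
```

```text
now [ 0.067  -0.0494  0.1404]
after turn [ 0.0705 -0.0442  0.1404]
turn -0.0762 tcp [0.4926 0.0205 0.1679] psi -3.1144 tilt [ 0.0021 -0.0007 -1.    ] F [ 0.727   0.0649 -0.5766] gap 0.0575 grip 0.0 t 15.4 j [-0.1211  0.1952 -0.3117  1.0616 -0.0005 -0.1483]
clock: 16.4
tcp_pos: [0.4431, 0.0616, 0.0421]
orientation: [0.02, -0.05, 0.999, 0.002]
wrist_force: [15.4, 6.5, 42.1]
finger_gap: 0.0686
grip_force: 22.0
now [ 0.0253 -0.0903  0.0146]
after turn [ 0.0256 -0.0902  0.0146]
turn -0.0034 tcp [0.4431 0.0616 0.0421] psi -3.0415 tilt [ 0.0389  0.0061 -0.9992] F [15.3591  6.5405 42.0937] gap 0.0686 grip 22.003466561436653 t 16.4 j [-0.0466  0.2211 -0.6373  0.6739  0.0079 -0.1466]
```

I gave tool y the wrong sign, so the gripper came down beside the purple decoy. I'll go straight up and check.

```bash
python3 -m pendant '[[0.6,0,0,-0.03,0],[0.6,0,0,-0.05,0],[0.6,0,0,-0.05,0],[0.6,0.013,-0.045,0,0],[0.6,0.013,-0.045,0,0],[0.6,0,0,0,0]]';python3 w.py .427 -.0307 .0275 3.245
python3 - <<'E'
from h import *
ims={c:env.read_camera(c) for c in C}
for n,p in(("A",(.427,-.0307,.1)),("C",(.574,-.2515,.245))): print(n,*[fit({c:ims[c]},*p,freez=False) for c in C])
o=np.zeros((480,800,3),np.uint8);o[:,:400]=cv2.resize(ims["top"][150:280,150:260],(400,480));o[:480,400:]=cv2.resize(ims["scene"][140:248,200:290],(400,480))
cv2.imwrite("pics/p3.png",cv2.convertScaleAbs(o,alpha=1.8)[:480,:,::-1])
E
```

```text
clock: 17.15
tcp_pos: [0.4068, -0.0351, 0.1631]
orientation: [0.001, -0.048, 0.999, -0.001]
wrist_force: [-0.3, 0.1, 0.2]
finger_gap: 0.0684
grip_force: 0.0
now [-0.0206  0.0024  0.1356]
after turn [-0.0206  0.0023  0.1356]
turn -0.0076 tcp [ 0.4068 -0.0351  0.1631] psi -3.0458 tilt [ 0.0025 -0.0016 -1.    ] F [-0.2656  0.1176  0.2289] gap 0.0684 grip 0.0 t 17.15 j [-0.2827  0.0387 -0.5056  1.0236 -0.0008 -0.3785]
A (array([ 0.4275, -0.0328,  0.2084]), np.float64(0.050451414184213936)) (array([ 0.4221, -0.0781,  0.0891]), np.float64(0.2922229010125002))
C (array([ 0.5741, -0.252 ,  0.256 ]), np.float64(0.03169198947209052)) (array([ 0.5734, -0.2516,  0.2415]), np.float64(0.008425075764491885))
```

View pics/p3.png

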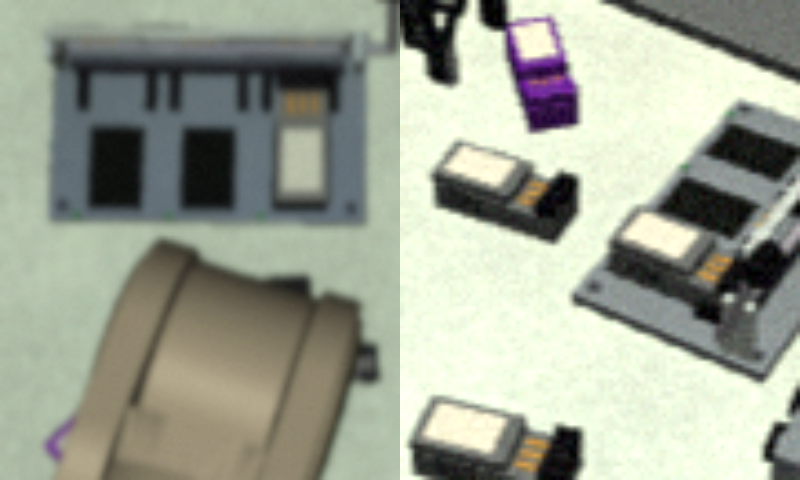

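The purple block has moved only slightly, and A, C and the seated B are where they were. I'll continue to A with the right signs.

```bash
python3 -m pendant '[[0.6,-0.02,0.002,0,0],[0.6,0,0,0.05,0],[0.6,0,0,0,0]]';python3 w.py .427 -.0307 .0275 3.245
```

```text
clock: 17.62
tcp_pos: [0.4224, -0.0261, 0.1098]
orientation: [-0.003, -0.052, 0.999, 0.001]
wrist_force: [0.1, 0.5, -0.7]
finger_gap: 0.0681
grip_force: 0.0
now [-0.0041 -0.0051  0.0823]
after turn [-0.0041 -0.0051  0.0823]
turn 0.0 tcp [ 0.4224 -0.0261  0.1098] psi -3.0381 tilt [-0.0067  0.0018 -1.    ] F [ 0.1443  0.5342 -0.6513] gap 0.0681 grip 0.0 t 17.625 j [-0.2519  0.1256 -0.5539  0.8982  0.     -0.3553]
```

```bash
python3 -m pendant '[[0.6,-0.003,-0.005,0.03,0],[0.6,0,0,0.03,0],[0.6,0,0,0.02,0],[0.6,0,0,0.003,0],[-0.3,0,0,0,0],[-0.3,0,0,0,0],[-0.3,0,0,0,0],[-0.3,0,0,0,0]]' 50;python3 w.py .427 -.0307 .0275 3.245
```

```text
clock: 18.62
tcp_pos: [0.4293, -0.0322, 0.0309]
orientation: [0.001, -0.051, 0.999, -0.0]
wrist_force: [-0.9, 1.1, 6.6]
finger_gap: 0.0435
grip_force: 52.2
now [0.0022 0.0018 0.0034]
after turn [0.0022 0.0018 0.0034]
turn -0.0014 tcp [ 0.4293 -0.0322  0.0309] psi -3.0396 tilt [ 0.003 -0.    -1.   ] F [-0.8848  1.1332  6.5544] gap 0.0435 grip 52.19226881861687 t 18.625 j [-0.2623  0.2346 -0.6542  0.6791  0.0007 -0.3644]
```

```bash
python3 -m pendant '[[-0.3,0,0,-0.03,0],[-0.3,0,0,-0.05,0],[-0.3,0,0,-0.03,0.073],[-0.3,-0.04,0.018,0,0],[-0.3,-0.04,0.018,0,0],[-0.3,-0.04,0.017,0,0],[-0.3,-0.04,0.017,0,0],[-0.3,0,0,0,0]]';python3 w.py .593 .042 .0425 3.170
```

```text
clock: 19.62
tcp_pos: [0.5884, 0.0433, 0.1392]
orientation: [0.001, -0.015, 1.0, -0.0]
wrist_force: [-0.7, -0.7, -2.9]
finger_gap: 0.0432
grip_force: 52.0
now [-0.0045 -0.0015  0.0967]
after turn [-0.0045 -0.0014  0.0967]
turn 0.0021 tcp [0.5884 0.0433 0.1392] psi -3.1111 tilt [ 0.0016 -0.0002 -1.    ] F [-0.6594 -0.6884 -2.913 ] gap 0.0432 grip 52.025543600320816 t 19.625 j [-0.0625  0.393  -0.1116  1.0647 -0.0001 -0.093 ]
```

```bash
python3 -m pendant '[[-0.3,-0.004,-0.001,0.03,0.002],[-0.3,0,0,0.03,0],[-0.3,0,0,0.015,0],[-0.3,0,0,0.01,0],[-0.3,0,0,0.006,0],[-0.3,0,0,0.004,0],[-0.3,0,0,0.002,0],[-0.3,0,0,0,0]]';python3 w.py .593 .042 .0425 3.170
```

```text
clock: 20.62
tcp_pos: [0.5903, 0.0414, 0.043]
orientation: [0.0, -0.013, 1.0, -0.0]
wrist_force: [-0.9, 0.6, -1.2]
finger_gap: 0.0429
grip_force: 52.2
now [-0.0027  0.0005  0.0005]
after turn [-0.0027  0.0005  0.0005]
turn -0.0017 tcp [0.5903 0.0414 0.043 ] psi -3.1149 tilt [ 0.0009 -0.0002 -1.    ] F [-0.8877  0.6381 -1.2003] gap 0.0429 grip 52.17769458889961 t 20.625 j [-0.0655  0.4814 -0.2325  0.8561 -0.0001 -0.0922]
```

```bash
python3 -m pendant '[[-0.3,-0.003,0,0.001,0],[-0.3,-0.001,0,0.001,0],[0.35,0,0,0,0],[0.35,0,0,0,0],[0.35,0,0,-0.03,0],[0.35,0,0,-0.05,0],[0.35,0,0,-0.05,0],[0.6,0.04,-0.03,0,0]]';python3 -m pendant '[[0.6,0,0,0,-0.107],[0.6,0,0,0,-0.107],[0.6,0,-0.04,0,0],[0.6,0,-0.04,0,0],[0.6,0,-0.04,0,0],[0.6,0,-0.04,0,0],[0.6,0,-0.04,0,0],[0.6,0,-0.04,0,0]]';python3 w.py .5735 -.2516 .0305 3.386
python3 - <<'E'
from h import *
ims={c:env.read_camera(c) for c in C}
for c in C: print(c,fit({c:ims[c]},.5735,-.2515,.245,freez=False))
o=np.zeros((480,800,3),np.uint8);o[:,:400]=cv2.resize(ims["top"][150:240,180:255],(400,480));o[:480,400:]=cv2.resize(ims["scene"][140:248,225:315],(400,480))
cv2.imwrite("pics/p4.png",cv2.convertScaleAbs(o,alpha=1.8)[:480,:,::-1])
E
```

```text
clock: 21.62
tcp_pos: [0.5606, 0.0106, 0.1756]
orientation: [0.006, -0.015, 1.0, -0.001]
wrist_force: [0.7, -0.9, -0.3]
finger_gap: 0.0682
grip_force: 0.0
clock: 22.62
tcp_pos: [0.6125, -0.224, 0.1703]
orientation: [0.0, -0.12, 0.993, -0.0]
wrist_force: [0.0, -0.6, 0.2]
finger_gap: 0.0685
grip_force: 0.0
now [ 0.0445 -0.0175  0.1398]
after turn [ 0.0445 -0.0173  0.1398]
turn -0.0037 tcp [ 0.6125 -0.224   0.1703] psi -2.9009 tilt [ 0.0004 -0.0001 -1.    ] F [ 0.0089 -0.625   0.2059] gap 0.0685 grip 0.0 t 22.625 j [-0.4736  0.4925  0.1229  1.2008  0.0001 -0.7143]
scene (array([ 0.5743, -0.2519,  0.2574]), np.float64(0.04900288068929895))
top (array([ 0.381 , -0.1639,  0.9204]), np.float64(0.16075032814006243))
```

View pics/p4.png

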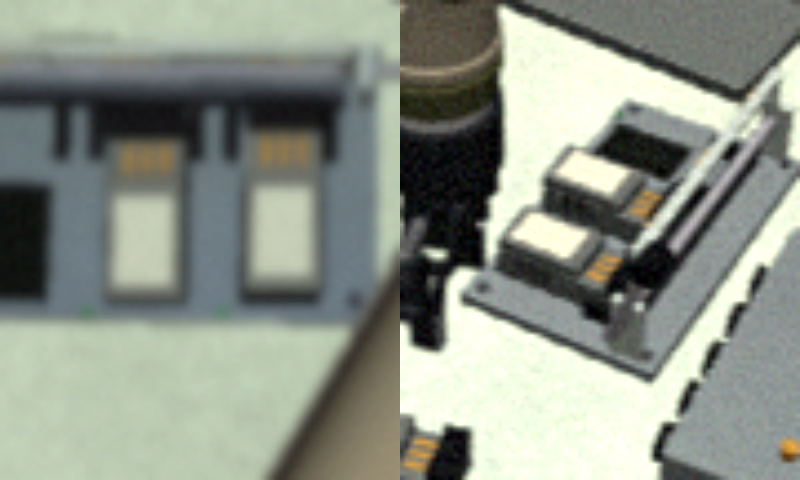

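The picture shows A and B side by side in lanes 2 and 3, with C unmoved. I'll go to C.

```bash
python3 -m pendant '[[0.6,0.044,-0.017,0,0],[0.6,0,0,0.03,0],[0.6,0,0,0.04,0],[0.6,0,0,0,0]]';python3 w.py .5735 -.2516 .0305 3.386
```

```text
clock: 23.22
tcp_pos: [0.5708, -0.2477, 0.0972]
orientation: [-0.003, -0.12, 0.993, 0.002]
wrist_force: [-0.7, 0.1, 0.5]
finger_gap: 0.068
grip_force: 0.0
now [-0.0016 -0.0044  0.0667]
after turn [-0.0016 -0.0044  0.0667]
turn -0.0035 tcp [ 0.5708 -0.2477  0.0972] psi -2.9007 tilt [-0.0061  0.0038 -1.    ] F [-0.6986  0.0997  0.5408] gap 0.068 grip 0.0 t 23.225 j [-0.5384  0.4889 -0.0701  1.019   0.0001 -0.7793]
```

```bash
python3 -m pendant '[[0.6,0,-0.003,0.03,0],[0.6,0,0,0.03,0],[0.6,0,0,0.007,0],[0.6,0,0,0.002,0],[-0.3,0,0,0,0],[-0.3,0,0,0,0],[-0.3,0,0,0,0],[-0.3,0,0,0,0]]' 50;python3 w.py .5735 -.2516 .0305 3.386; python3 -m pendant '[[-0.3,0,0,-0.03,0],[-0.3,0,0,-0.05,0],[-0.3,0,0,-0.05,0.109],[-0.3,0,0,0,0.109],[-0.3,0,0,0,0]]';python3 w.py .589 .1195 .0425 3.170
```

```text
clock: 24.22
tcp_pos: [0.5752, -0.253, 0.0333]
orientation: [0.001, -0.12, 0.993, -0.001]
wrist_force: [-0.7, 1.2, 6.1]
finger_gap: 0.0428
grip_force: 53.7
now [0.0013 0.0017 0.0028]
after turn [0.0013 0.0017 0.0028]
turn -0.0035 tcp [ 0.5752 -0.253   0.0333] psi -2.9007 tilt [ 0.0028 -0.0013 -1.    ] F [-0.6705  1.1846  6.1185] gap 0.0428 grip 53.70692029595375 t 24.225 j [-0.5422  0.55   -0.1413  0.8765  0.0003 -0.783 ]
clock: 24.85
tcp_pos: [0.574, -0.2525, 0.162]
orientation: [0.0, -0.012, 1.0, -0.0]
wrist_force: [0.3, 0.7, -2.8]
finger_gap: 0.043
grip_force: 52.9
now [-0.0239  0.3716  0.1195]
after turn [-0.0256  0.3715  0.1195]
turn -0.0046 tcp [ 0.574  -0.2525  0.162 ] psi -3.1178 tilt [ 0.0005 -0.0005 -1.    ] F [ 0.2954  0.7298 -2.7962] gap 0.043 grip 52.854211181402206 t 24.85 j [-0.5423  0.4482  0.0318  1.1537 -0.0002 -0.5661]
```

```bash
python3 -m pendant '[[-0.3,0,0.047,0,-0.004],[-0.3,0,0.047,0,0],[-0.3,0,0.047,0,0],[-0.3,0,0.047,0,0],[-0.3,-0.006,0.047,0,0],[-0.3,-0.007,0.047,0,0],[-0.3,-0.007,0.046,0,0],[-0.3,-0.007,0.043,0,0]]';python3 -m pendant '[[-0.3,0,0,0.03,0],[-0.3,0,0,0.03,0],[-0.3,0,0,0,0],[-0.3,0,0,0,0]]';python3 w.py .5905 .1195 .0445 3.170
```

```text
clock: 25.85
tcp_pos: [0.5903, 0.1206, 0.1601]
orientation: [-0.001, -0.015, 1.0, -0.0]
wrist_force: [0.8, 0.1, -3.2]
finger_gap: 0.0428
grip_force: 52.8
clock: 26.35
tcp_pos: [0.5913, 0.1189, 0.1017]
orientation: [-0.0, -0.014, 1.0, -0.0]
wrist_force: [0.2, -0.5, -2.8]
finger_gap: 0.0427
grip_force: 52.8
now [0.0008 0.0006 0.0572]
after turn [0.0008 0.0006 0.0572]
turn -0.0011 tcp [0.5913 0.1189 0.1017] psi -3.1143 tilt [-0.0005 -0.0002 -1.    ] F [ 0.1535 -0.5371 -2.7617] gap 0.0427 grip 52.75269627571106 t 26.35 j [ 0.0655  0.4465 -0.127   0.9978 -0.0002  0.0382]
```

```bash
python3 -m pendant '[[-0.3,0,0.0005,0.025,0],[-0.3,0,0,0.015,0],[-0.3,0,0,0.01,0],[-0.3,0,0,0.005,0],[-0.3,0,0,0.002,0],[-0.3,-0.002,0,0.002,0],[-0.3,-0.001,0,0,0]]';python3 w.py .5905 .1195 .0445 3.170; python3 -m pendant '[[0.35,0,0,0,0],[0.35,0,0,0,0],[0.35,0,0,-0.03,0],[0.35,0,0,-0.05,0],[0.35,0,0,-0.05,0],[0.1,0.05,-0.03,0,0],[0.1,0.05,-0.04,0,0],[0.1,0,-0.05,0,0]]';python3 -m pendant '[[0.1,0,-0.05,0,0],[0.1,0,-0.05,0,0],[0.1,0,-0.05,0,0],[0.1,0,0,0,0]]'
python3 - <<'E'
from h import *
ims={c:env.read_camera(c) for c in C}
o=np.zeros((480,800,3),np.uint8);o[:,:400]=cv2.resize(ims["top"][150:240,160:260],(400,360)).repeat(1,0) if 0 else cv2.resize(ims["top"][150:260,160:252],(400,480));o[:480,400:]=cv2.resize(ims["scene"][140:248,225:315],(400,480))
cv2.imwrite("pics/p5.png",cv2.convertScaleAbs(o,alpha=1.8)[:480,:,::-1])
E
python3 w.py .7015 -.1086 .139 .028
```

```text
clock: 27.22
tcp_pos: [0.5926, 0.1196, 0.0453]
orientation: [-0.001, -0.013, 1.0, -0.0]
wrist_force: [-11.0, -0.5, 16.7]
finger_gap: 0.0431
grip_force: 55.1
now [ 0.0021 -0.      0.0008]
after turn [ 0.0021 -0.      0.0008]
turn -0.0014 tcp [0.5926 0.1196 0.0453] psi -3.1146 tilt [-0.0019 -0.0005 -1.    ] F [-10.9749  -0.4656  16.6882] gap 0.0431 grip 55.053107142448425 t 27.225 j [ 0.0666  0.5019 -0.1909  0.8799 -0.0004  0.0397]
clock: 28.22
tcp_pos: [0.4943, -0.0016, 0.1719]
orientation: [-0.002, -0.015, 1.0, 0.0]
wrist_force: [0.7, -0.2, 0.8]
finger_gap: 0.0472
grip_force: 0.0
clock: 28.72
tcp_pos: [0.5033, -0.1554, 0.1725]
orientation: [0.001, -0.011, 1.0, -0.001]
wrist_force: [0.6, 0.7, -0.4]
finger_gap: 0.047
grip_force: 0.0
now [-0.1999  0.0387  0.0333]
after turn [ 0.2    -0.0381  0.0333]
turn 3.1388 tcp [ 0.5027 -0.1523  0.1723] psi -3.1164 tilt [-0.0001  0.0004 -1.    ] F [ 0.0754  0.6409 -0.3258] gap 0.047 grip 0.0 t 28.825 j [-0.4473  0.2535 -0.2246  1.0929  0.0003 -0.4725]
```

View pics/p5.png

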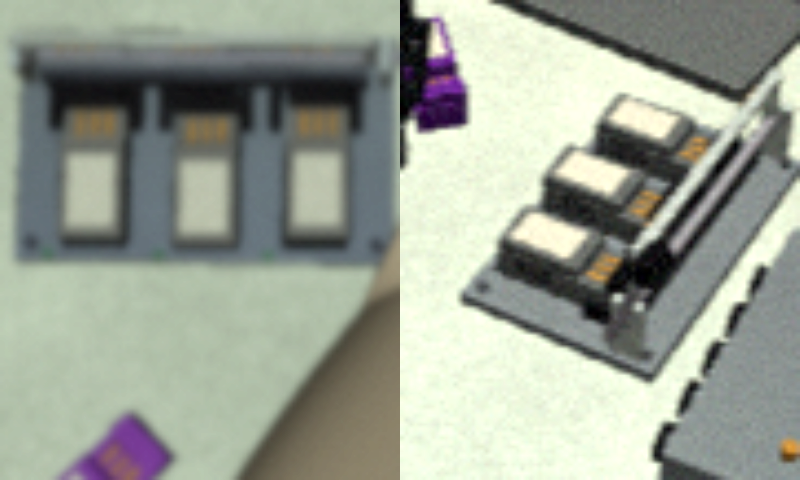

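The picture shows all three packs in lanes. The lane 2 pack sits about 4 mm less far in than the others, so I'll push it home from behind with the closed fingers.

```bash
python3 -m pendant '[[-1,0,0.048,0,0],[-1,0,0.048,0,0],[-1,0.002,0.048,0,0],[-1,0,0.048,0,0],[-1,0,0,0.05,0],[-1,0,0,0.05,0],[-1,0,0,0.02,0],[-1,0,0,0,0]]';python3 w.py .528 .041 .045 3.170
```

```text
clock: 29.82
tcp_pos: [0.4934, 0.0415, 0.051]
orientation: [-0.002, -0.014, 1.0, 0.0]
wrist_force: [0.0, 0.0, 1.0]
finger_gap: -0.0001
grip_force: 0.0
now [-0.0345 -0.0015  0.006 ]
after turn [-0.0345 -0.0015  0.006 ]
turn 0.0006 tcp [0.4934 0.0415 0.051 ] psi -3.1126 tilt [-0.0042  0.0004 -1.    ] F [0.0263 0.0203 1.0469] gap -0.0001 grip 0.0 t 29.825 j [-0.0785  0.3181 -0.4697  0.7873  0.0001 -0.1075]
```

```bash
python3 -m pendant '[[-1,-0.012,0,0.008,0],[-1,-0.008,0,0,0],[-1,-0.004,0,0,0],[-1,-0.003,0,0,0],[-1,0,0,0,0]]';python3 -m pendant '[[-1,-0.003,0,0,0],[-1,0,0,0,0]]';python3 -m pendant '[[-1,-0.003,0,0,0],[-1,0,0,0,0]]'
```

```text
clock: 30.45
tcp_pos: [0.5227, 0.0406, 0.0446]
orientation: [0.0, -0.013, 1.0, -0.0]
wrist_force: [-0.1, 0.8, 0.4]
finger_gap: 0.0
grip_force: 0.2
clock: 30.7
tcp_pos: [0.5256, 0.0407, 0.0445]
orientation: [0.0, -0.013, 1.0, -0.0]
wrist_force: [-0.7, 0.4, 1.2]
finger_gap: -0.0002
grip_force: 0.6
clock: 30.95
tcp_pos: [0.5281, 0.0409, 0.0443]
orientation: [-0.001, -0.013, 1.0, 0.0]
wrist_force: [-3.4, 0.4, 2.3]
finger_gap: -0.0001
grip_force: 1.7
```

```bash
python3 -m pendant '[[-1,-0.002,0,0,0],[-1,0,0,0,0]]';python3 -m pendant '[[-1,0.02,0,0,0],[-1,0.02,0,-0.05,0],[-1,0,0,-0.05,0],[0.1,0,-0.048,-0.03,0],[0.1,0,-0.048,0,0],[0.1,-0.05,-0.04,0,0],[0.1,-0.05,-0.02,0,0],[0.1,-0.05,0,0,0]]';python3 w.py .7015 -.1086 .20 3.170
```

```text
clock: 31.2
tcp_pos: [0.5282, 0.0409, 0.0441]
orientation: [-0.002, -0.013, 1.0, -0.0]
wrist_force: [-8.2, -0.1, 5.2]
finger_gap: -0.0
grip_force: 4.1
clock: 32.2
tcp_pos: [0.646, -0.1138, 0.1748]
orientation: [0.001, -0.012, 1.0, -0.001]
wrist_force: [0.1, -0.7, 0.5]
finger_gap: 0.0469
grip_force: 0.0
now [-0.0556  0.0039 -0.0252]
after turn [-0.0556  0.0036 -0.0252]
turn -0.0049 tcp [ 0.646  -0.1138  0.1748] psi -3.1181 tilt [ 0.0029 -0.0012 -1.    ] F [ 0.0612 -0.7137  0.4811] gap 0.0469 grip 0.0 t 32.2 j [-0.2965  0.4956  0.1392  1.2112 -0.0003 -0.32  ]
```

```bash
python3 -m pendant '[[0.1,0,0,-0.025,-0.005],[0.1,-0.03,0.004,0,0],[0.1,-0.026,0,0,0],[0.1,0,0,0,0],[0.1,0,0,0.03,0],[0.1,0,0,0.025,0],[0.1,0,0,0.006,0],[0.1,0,0,0,0]]';python3 w.py .7018 -.1086 .139 3.170
```

```text
clock: 33.2
tcp_pos: [0.699, -0.1055, 0.1388]
orientation: [-0.0, -0.016, 1.0, -0.0]
wrist_force: [1.3, -0.2, -0.7]
finger_gap: 0.047
grip_force: 0.0
now [-0.0027 -0.0032 -0.0002]
after turn [-0.0027 -0.0032 -0.0002]
turn 0.0031 tcp [ 0.699  -0.1055  0.1388] psi -3.1101 tilt [-0.0001 -0.0001 -1.    ] F [ 1.292  -0.1582 -0.7222] gap 0.047 grip 0.0 t 33.2 j [-0.2632  0.6168  0.2532  1.2073 -0.0001 -0.2947]
```

```bash
python3 -m pendant '[[0.1,-0.0025,-0.002,0,0],[-0.6,0,0,0,0],[-0.6,0,0,0,0],[-0.6,0,0,0,0],[-0.6,0,0,0,0]]' 40;python3 -m pendant '[[-0.6,0.0099,0,-0.0034,0],[-0.6,0.0103,0,-0.0022,0],[-0.6,0.0105,0,-0.001,0],[-0.6,0.0105,0,0.0002,0],[-0.6,0.0104,0,0.0014,0],[-0.6,0.0102,0,0.0026,0],[-0.6,0.0098,0,0.0038,0],[-0.6,0.0093,0,0.0049,0]]'; python3 w.py .578 -.111 .065 3.17
```

```text
clock: 33.83
tcp_pos: [0.7029, -0.1085, 0.14]
orientation: [0.001, -0.016, 1.0, -0.001]
wrist_force: [1.9, -4.2, 4.9]
finger_gap: 0.0274
grip_force: 42.8
clock: 34.83
tcp_pos: [0.6235, -0.11, 0.135]
orientation: [0.004, -0.016, 1.0, -0.0]
wrist_force: [2.6, -1.4, 7.6]
finger_gap: 0.0273
grip_force: 46.8
now [0.0455 0.0004 0.07  ]
after turn [0.0455 0.0003 0.07  ]
turn 0.0032 tcp [ 0.6235 -0.11    0.135 ] psi -3.11 tilt [ 0.0073 -0.0006 -1.    ] F [ 2.6338 -1.3903  7.6041] gap 0.0273 grip 46.80830240249634 t 34.825 j [-0.302   0.4704 -0.0018  1.0914  0.0017 -0.3336]
```

```bash
python3 -m pendant '[[-0.6,0.0086,0,0.006,0],[-0.6,0.0079,0,0.0069,0],[-0.6,0.007,0,0.0078,0],[-0.6,0.0061,0,0.0086,0],[-0.6,0.005,0,0.0092,0],[-0.6,0.0039,0,0.0098,0],[-0.6,0.0027,0,0.0101,0],[-0.6,0.0015,0,0.0104,0]]';python3 -m pendant '[[-0.6,0,0,0.002,0],[-0.6,0,0,0,0]]'; python3 w.py .578 -.111 .065 3.17
```

```text
clock: 35.83
tcp_pos: [0.5776, -0.1108, 0.0639]
orientation: [-0.0, -0.016, 1.0, 0.0]
wrist_force: [-3.1, -0.3, 7.8]
finger_gap: 0.0272
grip_force: 52.3
clock: 36.08
tcp_pos: [0.5774, -0.1108, 0.0614]
orientation: [-0.001, -0.016, 1.0, 0.0]
wrist_force: [-3.1, -1.4, 3.4]
finger_gap: 0.0272
grip_force: 51.9
now [-0.0006 -0.0002 -0.0036]
after turn [-0.0006 -0.0002 -0.0036]
turn 0.0029 tcp [ 0.5774 -0.1108  0.0614] psi -3.1103 tilt [-0.0016  0.0009 -1.    ] F [-3.1221 -1.3821  3.3535] gap 0.0272 grip 51.89167857170105 t 36.075 j [-0.3262  0.4578 -0.2193  0.8955  0.0003 -0.3575]
```

```bash
python3 -m pendant '[[-0.6,0,0,0.003,0],[-0.6,0,0,0,0]]';python3 -m pendant '[[-0.6,0,0,0.003,0],[-0.6,0,0,0,0]]'
```

```text
clock: 36.33
tcp_pos: [0.5774, -0.1108, 0.0605]
orientation: [-0.0, -0.016, 1.0, 0.0]
wrist_force: [-10.0, 0.6, 18.2]
finger_gap: 0.0273
grip_force: 53.8
clock: 36.58
tcp_pos: [0.5775, -0.1108, 0.0603]
orientation: [0.0, -0.016, 1.0, -0.0]
wrist_force: [-15.9, 1.5, 37.8]
finger_gap: 0.0278
grip_force: 56.1
```

```bash
python3 -m pendant '[[0.1,0,0,-0.006,0],[0.1,0,0,0,0],[0.1,0,0,-0.04,0],[0.1,0,0,-0.05,0],[-1,0.006,-0.05,-0.02,0],[-1,0.006,-0.05,0,0],[-1,0.006,-0.05,0,0],[-1,0.006,-0.05,0,0]]';python3 -m pendant '[[-1,0,-0.05,0,0],[-1,0,-0.028,0,0],[-1,0,0,0,0]]'
python3 - <<'E'
from h import *
ims={c:env.read_camera(c) for c in C}
o=np.zeros((480,800,3),np.uint8);o[:,:400]=cv2.resize(ims["top"][150:250,170:265],(400,480));o[:480,400:]=cv2.resize(ims["scene"][140:248,225:315],(400,480))
cv2.imwrite("pics/p6.png",cv2.convertScaleAbs(o,alpha=1.8)[:480,:,::-1])
E
python3 w.py .5463 -.3882 .115 3.17
```

```text
clock: 37.58
tcp_pos: [0.5605, -0.313, 0.1702]
orientation: [-0.0, -0.016, 1.0, 0.001]
wrist_force: [0.7, -0.2, 0.0]
finger_gap: 0.0002
grip_force: 0.0
clock: 37.95
tcp_pos: [0.5627, -0.3918, 0.1693]
orientation: [-0.001, -0.014, 1.0, 0.001]
wrist_force: [0.2, 0.4, -0.6]
finger_gap: -0.0001
grip_force: 0.0
now [0.0165 0.0016 0.055 ]
after turn [0.0165 0.0015 0.055 ]
turn 0.0031 tcp [ 0.5629 -0.3892  0.17  ] psi -3.1101 tilt [-0.0015  0.0021 -1.    ] F [-0.0131  0.2238 -0.1447] gap -0.0003 grip 0.0 t 38.05 j [-0.7224  0.5592  0.2317  1.2458  0.0006 -0.754 ]
```

View pics/p6.png

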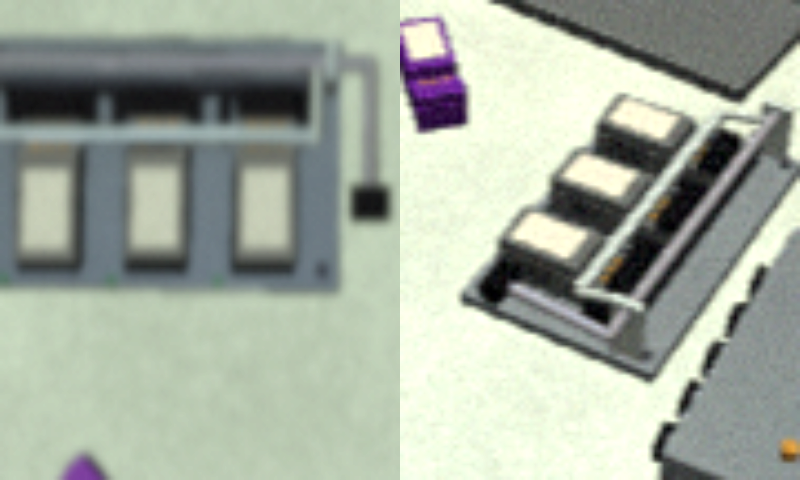

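The picture shows the bar lying in the notches of all three packs with the lever down. Now the plunger.

```bash
python3 -m pendant '[[-1,0.0165,0.0015,0.03,0],[-1,0,0,0.02,0],[-1,0,0,0.01,0],[-1,0,0,0.008,0],[-1,0,0,0.005,0],[-1,0,0,0.004,0],[-1,0,0,0,0]]';python3 -m pendant '[[-1,0,0,0.004,0],[-1,0,0,0.002,0],[-1,0,0,0,0]]'
```

```text
clock: 38.92
tcp_pos: [0.5472, -0.3887, 0.095]
orientation: [0.001, -0.016, 1.0, -0.0]
wrist_force: [0.5, 3.2, 4.5]
finger_gap: 0.0001
grip_force: 2.2
clock: 39.3
tcp_pos: [0.5473, -0.3891, 0.0893]
orientation: [0.001, -0.016, 1.0, -0.0]
wrist_force: [0.7, 2.8, 6.6]
finger_gap: 0.0002
grip_force: 2.9
```

```bash
python3 -m pendant '[[-1,0,0,0.002,0],[-1,0,0,0.001,0],[-1,0,0,0,0],[-1,0,0,0,0]]';python3 -m pendant '[[-1,0,0,-0.02,0],[-1,0,0,-0.04,0],[0.1,0,0,-0.03,0],[0.1,-0.006,0.05,0,0],[0.1,-0.006,0.05,0,0],[0.1,-0.006,0.05,0,0],[0.1,-0.006,0.05,0,0],[0.1,-0.006,0.05,0,0]]';python3 w.py .578 -.1105 .064 3.17
```

```text
clock: 39.8
tcp_pos: [0.5473, -0.3892, 0.0889]
orientation: [0.001, -0.016, 1.0, -0.001]
wrist_force: [-3.3, 6.1, 17.1]
finger_gap: 0.0
grip_force: 8.8
clock: 40.8
tcp_pos: [0.569, -0.1373, 0.1754]
orientation: [0.0, -0.015, 1.0, -0.001]
wrist_force: [0.1, -1.5, 0.3]
finger_gap: 0.047
grip_force: 0.0
now [-0.0099  0.0266  0.1114]
after turn [-0.0098  0.0266  0.1114]
turn 0.0025 tcp [ 0.569  -0.1373  0.1754] psi -3.1107 tilt [ 0.0007 -0.0015 -1.    ] F [ 0.0942 -1.548   0.3131] gap 0.047 grip 0.0 t 40.8 j [-0.3734  0.3619 -0.0651  1.1426 -0.0011 -0.4043]
```

The plunger reached its stop (17 N, no further travel) and was released. I'll pinch the knob again and swing the lever up.

```bash
python3 -m pendant '[[0.1,-0.01,0.025,0,0],[0.1,0,0,0.03,0],[0.1,0,0,0.04,0],[0.1,0,0,0,0]]';python3 w.py .5775 -.1108 .064 3.17
```

```text
clock: 41.3
tcp_pos: [0.5755, -0.1123, 0.1024]
orientation: [-0.003, -0.016, 1.0, 0.001]
wrist_force: [-0.2, 0.8, -0.2]
finger_gap: 0.0468
grip_force: 0.0
now [-0.0021  0.0015  0.0384]
after turn [-0.002   0.0015  0.0384]
turn 0.003 tcp [ 0.5755 -0.1123  0.1024] psi -3.1102 tilt [-0.0062  0.0012 -1.    ] F [-0.2141  0.7938 -0.1789] gap 0.0468 grip 0.0 t 41.3 j [-0.3292  0.4207 -0.166   0.9903 -0.0009 -0.3606]
```

```bash
python3 -m pendant '[[0.1,-0.0015,0.0015,0.025,0],[0.1,0,0,0.013,0],[0.1,0,0,0,0],[-0.6,0,0,0,0],[-0.6,0,0,0,0],[-0.6,0,0,0,0],[-0.6,0,0,0,0]]' 40;python3 -m pendant '[[-0.6,-0.0015,0,-0.0104,0],[-0.6,-0.0027,0,-0.0101,0],[-0.6,-0.0039,0,-0.0098,0],[-0.6,-0.005,0,-0.0092,0],[-0.6,-0.0061,0,-0.0086,0],[-0.6,-0.007,0,-0.0078,0],[-0.6,-0.0079,0,-0.0069,0],[-0.6,-0.0086,0,-0.005,0]]';python3 -m pendant '[[-0.6,-0.0095,0,-0.004,0],[-0.6,-0.01,0,-0.0035,0],[-0.6,-0.0104,0,-0.0022,0],[-0.6,-0.0105,0,-0.001,0],[-0.6,-0.0105,0,0,0],[-0.6,-0.0105,0,0.001,0],[-0.6,-0.0103,0,0.0022,0],[-0.6,-0.0099,0,0.0034,0]]'
```

```text
clock: 42.18
tcp_pos: [0.58, -0.1107, 0.0687]
orientation: [0.001, -0.016, 1.0, 0.0]
wrist_force: [-0.9, 4.2, 6.0]
finger_gap: 0.0272
grip_force: 41.9
clock: 43.18
tcp_pos: [0.6212, -0.11, 0.1355]
orientation: [-0.001, -0.016, 1.0, -0.0]
wrist_force: [-4.5, 1.4, -4.9]
finger_gap: 0.0274
grip_force: 40.0
clock: 44.18
tcp_pos: [0.705, -0.1084, 0.1412]
orientation: [0.001, -0.016, 1.0, -0.001]
wrist_force: [-3.8, -2.5, 2.1]
finger_gap: 0.0267
grip_force: 39.0
```

```bash
python3 -m pendant '[[-0.6,-0.003,0,0.001,0],[-0.6,0,0,0,0]]';python3 -m pendant '[[0.1,0.001,0,0,0],[0.1,0,0,0,0],[0.1,0,0,-0.05,0],[0.1,0,0,-0.02,0],[0.35,0.05,0.04,0,0],[0.35,0.05,0.045,0,0],[0.35,0,0.048,0,0],[0.35,0,0.048,0,0]]';python3 w.py .5915 .1195 .045 3.17
```

```text
clock: 44.42
tcp_pos: [0.7086, -0.1083, 0.1397]
orientation: [0.002, -0.016, 1.0, -0.001]
wrist_force: [1.2, -3.2, 3.8]
finger_gap: 0.0268
grip_force: 39.1
clock: 45.42
tcp_pos: [0.6037, 0.0681, 0.2084]
orientation: [0.0, -0.016, 1.0, 0.0]
wrist_force: [0.7, 0.0, -0.6]
finger_gap: 0.0572
grip_force: 0.0
now [0.0106 0.0518 0.1634]
after turn [0.0107 0.0517 0.1634]
turn 0.0029 tcp [0.6037 0.0681 0.2084] psi -3.1103 tilt [ 0.0001  0.0006 -1.    ] F [ 0.6984  0.0471 -0.58  ] gap 0.0572 grip 0.0 t 45.425 j [-0.02    0.3894  0.0577  1.239   0.0006 -0.0513]
```

```bash
python3 - <<'E'
from h import *
im=env.read_camera("scene")
n=cv2.convertScaleAbs(cv2.resize(im[140:248,225:315],(400,480)),alpha=1.8)[:,:,::-1]
up=cv2.imread("pics/p5.png")[:,400:];dn=cv2.imread("pics/p6.png")[:,400:]
for nm,(x,y,w,h) in(("knob up",(225,225,60,70)),("bar",(240,80,150,180)),("knob dn",(70,240,60,70))):
    s=np.s_[y:y+h,x:x+w];g=lambda a:cv2.GaussianBlur(a,(0,0),4)[s].astype(float)
    print(nm,"vs up",np.abs(g(n)-g(up)).mean(),"vs down",np.abs(g(n)-g(dn)).mean())
t=cv2.cvtColor(up[215:310,210:300],7);r=cv2.matchTemplate(cv2.cvtColor(n,7)[150:380,150:380],t,cv2.TM_CCOEFF_NORMED);print(cv2.minMaxLoc(r),"expect",(60,65))
E
python3 -m pendant '[[0.35,0.0105,0.048,0,0.003],[0.35,0,0.004,0.03,0],[0.35,0,0,0.05,0],[0.35,0,0,0.04,0],[0.35,0,0,0,0]]';python3 w.py .5915 .1195 .045 3.17
```

```text
knob up vs up 14.995 vs down 38.546507936507936
bar vs up 9.491925925925926 vs down 25.1921975308642
knob dn vs up 5.07031746031746 vs down 28.33309523809524
(-0.3118836581707001, 0.934879720211029, (83, 11), (59, 64)) expect (60, 65)
clock: 46.1
tcp_pos: [0.5895, 0.1182, 0.0848]
orientation: [-0.004, -0.015, 1.0, -0.0]
wrist_force: [0.6, 0.2, 0.6]
finger_gap: 0.0579
grip_force: 0.0
now [-0.0021  0.0012  0.0398]
after turn [-0.0021  0.0012  0.0398]
turn 0.0008 tcp [0.5895 0.1182 0.0848] psi -3.1124 tilt [-0.0076 -0.0002 -1.    ] F [0.5584 0.2489 0.5813] gap 0.0579 grip 0.0 t 46.1 j [ 0.0643  0.4626 -0.1465  0.9694  0.0003  0.0351]
```

Template matching puts the knob exactly at its earlier "up" place, so the lever is up. I'll grasp the lane 1 pack.

```bash
python3 -m pendant '[[0.35,0,0.001,0.03,0],[0.35,0,0,0.01,0],[0.35,0,0,0,0],[-0.3,0,0,0,0],[-0.3,0,0,0,0],[-0.3,0,0,0,0],[-0.3,0,0,-0.02,0],[-0.3,0,0,-0.03,0]]' 50;python3 -m pendant '[[-0.3,0,0,-0.05,0],[-0.3,0,0,-0.02,0.09],[-0.3,0,0,0,0]]';python3 w.py .5365 .3505 .05 3.082
```

```text
clock: 47.1
tcp_pos: [0.5913, 0.119, 0.0976]
orientation: [-0.002, -0.014, 1.0, -0.0]
wrist_force: [0.2, 0.0, -2.8]
finger_gap: 0.0429
grip_force: 52.8
clock: 47.48
tcp_pos: [0.5938, 0.1192, 0.1702]
orientation: [0.002, 0.03, 1.0, 0.0]
wrist_force: [0.9, -0.7, -2.7]
finger_gap: 0.0426
grip_force: 52.9
now [0.0711 0.2274 0.1202]
after turn [0.0709 0.2275 0.1202]
turn -0.0008 tcp [0.5938 0.1192 0.1702] psi 3.0812 tilt [ 0.0038  0.0001 -1.    ] F [ 0.9394 -0.6619 -2.6816] gap 0.0426 grip 52.937860786914825 t 47.475 j [ 0.0657  0.4007 -0.0206  1.1457 -0.0002  0.1261]
```

```bash
python3 -m pendant '[[-0.3,0.014,0.045,0,0],[-0.3,0.014,0.045,0,0],[-0.3,0.014,0.045,0,0],[-0.3,0.014,0.046,0,0],[-0.3,0.015,0.046,0,0],[-0.3,0,0,0.05,0],[-0.3,0,0,0.05,0],[-0.3,0,0,0,0]]';python3 w.py .5365 .3505 .038 3.082
```

```text
clock: 48.48
tcp_pos: [0.5306, 0.3479, 0.0619]
orientation: [-0.006, 0.03, 1.0, -0.003]
wrist_force: [-0.7, -0.2, -2.5]
finger_gap: 0.0426
grip_force: 52.8
now [-0.0057  0.003   0.0239]
after turn [-0.0057  0.003   0.0239]
turn -0.0 tcp [0.5306 0.3479 0.0619] psi 3.082 tilt [-0.0118 -0.0059 -0.9999] F [-0.6809 -0.2103 -2.4526] gap 0.0426 grip 52.75992393493652 t 48.475 j [ 0.454   0.5445 -0.0713  0.9681 -0.0002  0.5136]
```

```bash
python3 -m pendant '[[-0.3,0,0,0.01,0],[-0.3,0,0,0.006,0],[-0.3,0,0,0.003,0],[-0.3,0,0,0.002,0],[-0.3,0,0,0,0]]';python3 w.py .5365 .3505 .038 3.082
```

```text
clock: 49.1
tcp_pos: [0.5358, 0.3501, 0.0476]
orientation: [0.0, 0.031, 1.0, 0.0]
wrist_force: [-0.2, -0.2, -2.3]
finger_gap: 0.0432
grip_force: 52.9
now [-0.0006  0.0004  0.0096]
after turn [-0.0006  0.0004  0.0096]
turn -0.0017 tcp [0.5358 0.3501 0.0476] psi 3.0803 tilt [ 0.0005  0.0001 -1.    ] F [-0.1855 -0.1582 -2.3268] gap 0.0432 grip 52.85652972757816 t 49.1 j [ 0.4535  0.5574 -0.088   0.9249 -0.0001  0.5148]
```

```bash
python3 -m pendant '[[-0.3,0,0,0.005,0],[-0.3,0,0,0.002,0],[-0.3,0,0,0,0]]';python3 -m pendant '[[-0.3,0,0,0.002,0],[-0.3,0,0,0,0]]'
```

```text
clock: 49.48
tcp_pos: [0.5362, 0.3503, 0.0421]
orientation: [0.001, 0.031, 1.0, 0.0]
wrist_force: [-2.6, -2.3, 9.8]
finger_gap: 0.0428
grip_force: 54.0
clock: 49.72
tcp_pos: [0.5361, 0.3503, 0.0421]
orientation: [0.001, 0.031, 1.0, 0.0]
wrist_force: [-6.2, -3.7, 19.7]
finger_gap: 0.0428
grip_force: 55.4
```

```bash
python3 -m pendant '[[0.35,0,0,-0.002,0],[0.35,0,0,0,0],[0.35,0,0,-0.05,0],[0.35,0,0,-0.05,0],[0.35,0,0,-0.03,-0.09],[0.35,-0.01,-0.048,0,0],[0.35,-0.01,-0.048,0,0],[0.35,-0.01,-0.048,0,0]]';python3 -m pendant '[[0.35,-0.01,-0.05,0,0],[0.35,-0.01,-0.05,0,0],[0.35,-0.01,-0.05,0,0],[0.35,0,0,0,0]]';python3 w.py .593 .0415 .047 3.17
python3 - <<'E'
from h import *
im=env.read_camera("top")
for n,p in(("tray1",(.5365,.3505,-.06)),):print(n,p)
D=[d for d in env.recognise("top","pack1_mid")];print([(np.round(d["centre"],1),round(d["score"],2),onz("top",d["centre"],.035)[:2]) for d in D])
E
```

```text
clock: 50.72
tcp_pos: [0.57, 0.2058, 0.1699]
orientation: [0.0, -0.015, 1.0, -0.0]
wrist_force: [0.3, -0.3, -0.9]
finger_gap: 0.0574
grip_force: 0.0
clock: 51.22
tcp_pos: [0.605, 0.0543, 0.1697]
orientation: [0.0, -0.012, 1.0, -0.0]
wrist_force: [-0.3, 1.1, 0.0]
finger_gap: 0.0574
grip_force: 0.0
now [ 0.0123 -0.0125  0.1227]
after turn [ 0.0123 -0.0125  0.1227]
turn -0.0051 tcp [0.605  0.0543 0.1697] psi -3.1183 tilt [ 0.     -0.0007 -1.    ] F [-0.2687  1.0528  0.0195] gap 0.0574 grip 0.0 t 51.225 j [-0.0422  0.4074 -0.0118  1.1516 -0.0007 -0.0655]
tray1 (0.5365, 0.3505, -0.06)
[(array([ 99.3, 197. ]), 0.81, array([0.5524, 0.3643])), (array([232.3, 184.6]), 0.43, array([ 0.6016, -0.0358]))]
```

```bash
python3 -m pendant '[[0.35,0.0115,-0.0125,0.02,-0.005],[0.35,0,0,0.04,0],[0.35,0,0,0.02,0],[0.35,0,0,0,0]]';python3 w.py .593 .0415 .047 3.17
```

```text
clock: 51.82
tcp_pos: [0.591, 0.0468, 0.0884]
orientation: [-0.002, -0.018, 1.0, 0.0]
wrist_force: [-0.0, -0.0, -0.2]
finger_gap: 0.0579
grip_force: 0.0
now [-0.0018 -0.0053  0.0414]
after turn [-0.0018 -0.0053  0.0414]
turn 0.0074 tcp [0.591  0.0468 0.0884] psi -3.1058 tilt [-0.0043  0.0005 -1.    ] F [-0.0372 -0.0088 -0.2085] gap 0.0579 grip 0.0 t 51.825 j [-0.0565  0.4426 -0.1691  0.9634  0.0002 -0.0923]
```

```bash
python3 -m pendant '[[0.35,0,-0.005,0,0.006],[0.35,0,0,0.03,0],[0.35,0,0,0.01,0],[0.35,0,0,0,0],[-0.3,0,0,0,0],[-0.3,0,0,0,0],[-0.3,0,0,0,0],[-0.3,0,0,-0.02,0]]' 50;python3 -m pendant '[[-0.3,0,0,-0.05,0],[-0.3,0,0,-0.05,0],[-0.3,0,0,0,0.09],[-0.3,0,0,0,0]]';python3 w.py .4167 .3577 .05 3.082
```

```text
clock: 52.82
tcp_pos: [0.5917, 0.0408, 0.0692]
orientation: [-0.002, -0.014, 1.0, 0.001]
wrist_force: [0.3, -0.1, -2.4]
finger_gap: 0.0426
grip_force: 52.3
clock: 53.32
tcp_pos: [0.5934, 0.0397, 0.1709]
orientation: [0.001, 0.031, 1.0, -0.0]
wrist_force: [-0.1, 0.0, -2.9]
finger_gap: 0.0427
grip_force: 52.4
now [0.1959 0.3065 0.1209]
after turn [0.1953 0.3069 0.1209]
turn -0.0021 tcp [0.5934 0.0397 0.1709] psi 3.0799 tilt [ 0.0012 -0.001  -1.    ] F [-0.1445  0.0266 -2.9364] gap 0.0427 grip 52.362769693136215 t 53.325 j [-0.0677  0.3819 -0.0469  1.1407 -0.0009 -0.006 ]
```

```bash
python3 -m pendant '[[-0.3,0.028,0.044,0,0],[-0.3,0.028,0.044,0,0],[-0.3,0.028,0.044,0,0],[-0.3,0.028,0.044,0,0],[-0.3,0.028,0.044,0,0],[-0.3,0.028,0.044,0,0],[-0.3,0.027,0.043,0,0],[-0.3,0,0,0,0]]';python3 -m pendant '[[-0.3,0,0,0.05,0],[-0.3,0,0,0.05,0],[-0.3,0,0,0.01,0],[-0.3,0,0,0,0]]';python3 w.py .4167 .3577 .043 3.082
```

```text
clock: 54.32
tcp_pos: [0.4151, 0.3607, 0.1691]
orientation: [-0.001, 0.028, 1.0, -0.001]
wrist_force: [1.4, -0.8, -2.4]
finger_gap: 0.0426
grip_force: 52.5
clock: 54.82
tcp_pos: [0.4177, 0.3578, 0.06]
orientation: [-0.001, 0.031, 1.0, -0.001]
wrist_force: [0.7, 0.4, -2.4]
finger_gap: 0.0428
grip_force: 52.5
now [ 0.001  -0.0002  0.017 ]
after turn [ 0.001  -0.0002  0.017 ]
turn -0.0032 tcp [0.4177 0.3578 0.06  ] psi 3.0788 tilt [-0.0012 -0.0013 -1.    ] F [ 0.7442  0.4194 -2.4161] gap 0.0428 grip 52.45994109660387 t 54.825 j [ 0.5626  0.3962 -0.3226  0.8537 -0.0004  0.6253]
```

```bash
python3 -m pendant '[[-0.3,0,0,0.01,0],[-0.3,0,0,0.005,0],[-0.3,0,0,0.003,0],[-0.3,0,0,0,0]]';python3 -m pendant '[[-0.3,0,0,0.002,0],[-0.3,0,0,0,0]]'
```

```text
clock: 55.32
tcp_pos: [0.418, 0.3588, 0.0438]
orientation: [0.001, 0.031, 1.0, 0.0]
wrist_force: [-2.8, -2.5, 5.9]
finger_gap: 0.0428
grip_force: 53.5
clock: 55.58
tcp_pos: [0.418, 0.3588, 0.0437]
orientation: [0.001, 0.031, 1.0, 0.0]
wrist_force: [-6.1, -5.3, 21.2]
finger_gap: 0.0428
grip_force: 55.1
```

```bash
python3 -m pendant '[[0.35,0,0,-0.002,0],[0.35,0,0,0,0],[0.35,0,0,-0.05,0],[0.35,0,0,-0.05,0],[0.35,0,0,-0.03,-0.088],[0.35,-0.018,-0.044,0,0],[0.35,-0.018,-0.044,0,0],[0.35,-0.018,-0.044,0,0]]';python3 -m pendant '[[0.35,-0.018,-0.044,0,0],[0.35,-0.018,-0.044,0,0],[0.35,-0.018,-0.044,0,0],[0.35,-0.018,-0.044,0,0],[0.35,-0.018,-0.044,0,0],[0.35,-0.018,-0.044,0,0],[0.35,0,0,0,0],[0.35,0,0,0,0]]';python3 w.py .595 -.036 .047 3.17
```

```text
clock: 56.58
tcp_pos: [0.4755, 0.2271, 0.1722]
orientation: [0.0, -0.013, 1.0, 0.0]
wrist_force: [0.1, -1.4, 0.0]
finger_gap: 0.0575
grip_force: 0.0
clock: 57.58
tcp_pos: [0.5893, -0.033, 0.1718]
orientation: [-0.001, -0.013, 1.0, 0.0]
wrist_force: [-0.7, 0.0, 0.6]
finger_gap: 0.0577
grip_force: 0.0
now [-0.0056 -0.0032  0.1248]
after turn [-0.0056 -0.0032  0.1248]
turn -0.0032 tcp [ 0.5893 -0.033   0.1718] psi -3.1164 tilt [-0.0012  0.0005 -1.    ] F [-0.7075  0.0125  0.5743] gap 0.0577 grip 0.0 t 57.575 j [-0.1919  0.375  -0.0551  1.1419  0.0002 -0.2171]
```

```bash
python3 - <<'E'
from h import *
im=env.read_camera("scene")
n=cv2.convertScaleAbs(cv2.resize(im[140:248,225:315],(400,480)),alpha=1.8)[:,:,::-1];up=cv2.imread("pics/p5.png")[:,400:]
# lane-3 pack front part still where it was?
t=cv2.cvtColor(up[250:330,575:640][:, :] if 0 else up[255:320,165:225],7);r=cv2.matchTemplate(cv2.cvtColor(n,7)[225:350,135:255],t,cv2.TM_CCOEFF_NORMED);print(cv2.minMaxLoc(r)[1::2],"expect",(30,30))
E
python3 -m pendant '[[0.35,-0.005,-0.003,0.02,-0.003],[0.35,0,0,0.04,0],[0.35,0,0,0.02,0],[0.35,0,0,0,0]]';python3 w.py .595 -.036 .047 3.17
```

```text
(0.990888774394989, (30, 30)) expect (30, 30)
clock: 58.12
tcp_pos: [0.5928, -0.0342, 0.0906]
orientation: [-0.002, -0.015, 1.0, 0.0]
wrist_force: [-0.5, 0.8, 0.2]
finger_gap: 0.058
grip_force: 0.0
now [-0.0021 -0.0019  0.0436]
after turn [-0.0021 -0.0019  0.0436]
turn 0.0023 tcp [ 0.5928 -0.0342  0.0906] psi -3.1109 tilt [-0.0041  0.0009 -1.    ] F [-0.4522  0.7933  0.2247] gap 0.058 grip 0.0 t 58.125 j [-0.1928  0.4422 -0.1637  0.9691  0.0001 -0.2234]
```

```bash
python3 -m pendant '[[0.35,0,-0.0015,0,0],[0.35,0,0,0.03,0],[0.35,0,0,0.012,0],[0.35,0,0,0,0],[-0.3,0,0,0,0],[-0.3,0,0,0,0],[-0.3,0,0,0,0],[-0.3,0,0,-0.02,0]]' 50;python3 -m pendant '[[-0.3,0,0,-0.05,0],[-0.3,0,0,-0.05,0],[-0.3,0,0,0,0.088],[-0.3,0,0,0,0]]';python3 w.py .4722 .2823 .05 3.082
```

```text
clock: 59.12
tcp_pos: [0.5936, -0.037, 0.0693]
orientation: [-0.001, -0.014, 1.0, 0.0]
wrist_force: [-0.4, 0.9, -1.1]
finger_gap: 0.0427
grip_force: 52.8
clock: 59.62
tcp_pos: [0.5952, -0.0378, 0.171]
orientation: [0.001, 0.029, 1.0, -0.0]
wrist_force: [-0.7, -0.9, -2.0]
finger_gap: 0.0424
grip_force: 52.8
now [0.1416 0.3124 0.121 ]
after turn [0.1418 0.3122 0.121 ]
turn 0.0008 tcp [ 0.5952 -0.0378  0.171 ] psi 3.0828 tilt [ 0.0014 -0.001  -1.    ] F [-0.7401 -0.8533 -1.9864] gap 0.0424 grip 52.81162776052952 t 59.625 j [-0.1977  0.3847 -0.0425  1.1419 -0.0007 -0.1389]
```

```bash
python3 -m pendant '[[-0.3,0.02,0.0445,0,0],[-0.3,0.02,0.0445,0,0],[-0.3,0.02,0.0445,0,0],[-0.3,0.02,0.0445,0,0],[-0.3,0.02,0.0445,0,0],[-0.3,0.021,0.0445,0,0],[-0.3,0.021,0.045,0,0],[-0.3,0,0,0,0]]';python3 -m pendant '[[-0.3,0,0,0.05,0],[-0.3,0,0,0.05,0],[-0.3,0,0,0.01,0],[-0.3,0,0,0,0]]';python3 w.py .4722 .2823 .043 3.082
python3 - <<'E'
from h import *
im=env.read_camera("scene")
print([(np.round(d["centre"],1),round(d["score"],2),onz("scene",d["centre"],.035)[:2]) for d in env.recognise("scene","pack1_mid")])
E
```

```text
clock: 60.62
tcp_pos: [0.4694, 0.2848, 0.1691]
orientation: [-0.001, 0.026, 1.0, -0.0]
wrist_force: [-1.2, -0.4, -1.8]
finger_gap: 0.0428
grip_force: 52.8
clock: 61.12
tcp_pos: [0.4716, 0.2817, 0.06]
orientation: [-0.001, 0.03, 1.0, -0.001]
wrist_force: [-0.1, 0.1, -1.4]
finger_gap: 0.0427
grip_force: 52.7
now [-0.0006  0.0007  0.017 ]
after turn [-0.0006  0.0007  0.017 ]
turn -0.0001 tcp [0.4716 0.2817 0.06  ] psi 3.0819 tilt [-0.0014 -0.001  -1.    ] F [-0.0793  0.107  -1.4222] gap 0.0427 grip 52.69210875034332 t 61.125 j [ 0.3925  0.3949 -0.3245  0.853  -0.0004  0.4521]
[(array([256.3, 286.2]), 0.67, array([ 0.7518, -0.3396])), (array([299.3, 138.1]), 0.65, array([0.5455, 0.3296])), (array([290.9, 180.3]), 0.29, array([0.6335, 0.0885]))]
```

```bash
python3 -m pendant '[[-0.3,0,0,0.01,0],[-0.3,0,0,0.005,0],[-0.3,0,0,0.003,0],[-0.3,0,0,0,0]]';python3 -m pendant '[[0.35,0,0,-0.001,0],[0.35,0,0,0,0],[0.35,0,0,-0.05,0],[0.35,0,0,-0.05,0],[0.35,0,0,-0.03,0],[0.35,0,-0.048,0,0],[0.35,0,-0.048,0,0],[0.35,0,-0.048,0,0]]';python3 -m pendant '[[0.35,0,-0.048,0,0],[0.35,0,-0.048,0,0],[0.35,0,-0.048,0,0],[0.35,0,-0.048,0,0],[0.35,0,-0.048,0,0],[0.35,0,-0.048,0,0],[0.35,0,0,0,0],[0.35,0,0,0,0]]'
python3 - <<'E'
from h import *
ims={c:env.read_camera(c) for c in C}
o=np.zeros((600,800,3),np.uint8);o[:520,:400]=cv2.resize(ims["top"][145:280,75:260],(400,292)).repeat(1,0) if 0 else cv2.resize(ims["top"][150:280,75:175],(400,520));o[:480,400:]=cv2.resize(ims["scene"][110:230,230:330],(400,480))
cv2.imwrite("pics/end.png",cv2.convertScaleAbs(o,alpha=1.8)[:,:,::-1])
n=cv2.convertScaleAbs(cv2.resize(ims["scene"][140:248,225:315],(400,480)),alpha=1.8)[:,:,::-1];up=cv2.imread("pics/p5.png")[:,400:]
t=cv2.cvtColor(up[215:310,210:300],7);print(cv2.minMaxLoc(cv2.matchTemplate(cv2.cvtColor(n,7)[150:380,150:380],t,cv2.TM_CCOEFF_NORMED))[1::2])
E
```

```text
clock: 61.72
tcp_pos: [0.4715, 0.2824, 0.0436]
orientation: [0.0, 0.03, 1.0, -0.0]
wrist_force: [-3.9, -3.0, 9.7]
finger_gap: 0.0426
grip_force: 54.0
clock: 62.72
tcp_pos: [0.4629, 0.1376, 0.1733]
orientation: [0.0, 0.029, 1.0, -0.0]
wrist_force: [0.8, -0.3, 0.8]
finger_gap: 0.0576
grip_force: 0.0
clock: 63.72
tcp_pos: [0.4457, -0.1485, 0.173]
orientation: [-0.0, 0.03, 1.0, 0.0]
wrist_force: [-0.9, 0.7, 0.5]
finger_gap: 0.0574
grip_force: 0.0
(0.772686243057251, (60, 63))
```

View pics/end.png

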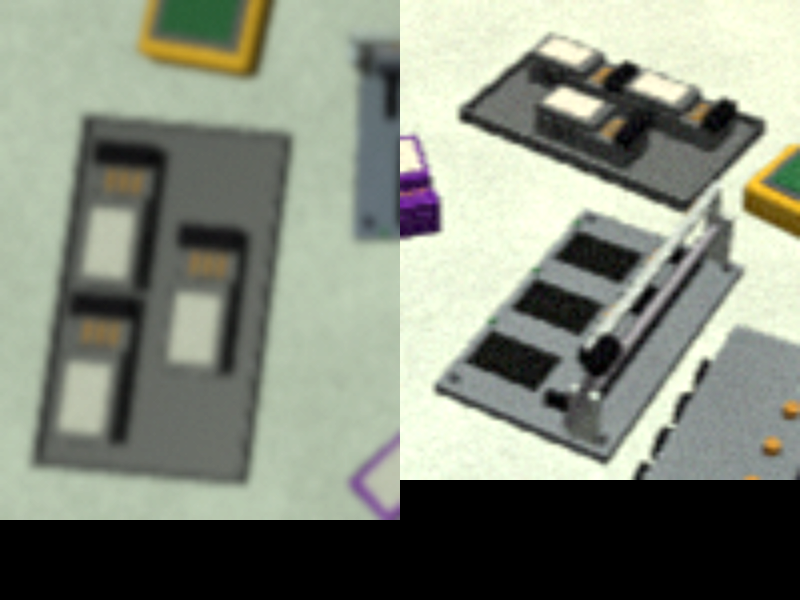

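The last picture shows all three packs flat and right way up inside the tray, the lever up and the robot clear, so I'll hand in.

```bash
python3 -c "
from workcell import env
print(env.hand_in())"
```

```text
the job is handed in; nothing more can be done
None
```

The job is handed in with all steps done in order and nothing reported back by the judge: three packs seated and latched, plunger pressed and released, lever up, packs flat in the tray; one mistyped move pressed on the purple decoy at 42 N wrist force.

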